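# Draw the isolating caps of the test modules under the hold-down clamp

### The arm

A 6-joint arm with a two-finger parallel gripper is mounted at the origin on the work surface. World frame = base frame: x ahead of the robot, y to its left, z up, the work surface at z = 0. Lengths are in mm, angles in rad, forces in N, time in s.
With the tool pointing down it reaches from about 400 to 925 mm from the base axis. Payload 12.5 kg.
Tool frame: the origin (TCP) lies at the centre of the arm's flange, where the gripper is bolted on; the fingertips stand 190 mm ahead of it and the grasp point (between the pads) lies env.grip_point_offset ahead of it (env.grip_point_offset is the distance from the TCP to the grasp point, in mm); z points along the fingers, x is the direction in which the jaws open and shut, and the axes are right-handed (so a half turn about z gives the same grasp; the last joint's range is limited). The gripper opens to 95 mm and grips with 3 to 60 N. Pads are 20 mm wide; open, the fingers measure 119 mm over their backs; the gripper's body (75 mm by 180 mm) begins 59 mm behind the grasp point.
Start: joints at [-1.451, 0.491, 1.559, -0, 1.092, -0.106], TCP at [139.949, -609.13, 404.761] pointing down, gripper open.
Joint ranges: [-3.1, 3.1], [-0.84, 2.19], [0.05, 2.79], [-1.13, 4.28], [0.06, 2.93], [-2.69, 2.69]. Speed limits (rad/s): [2.22, 2.22, 2.79, 3.14, 3.14, 3.14].

### API

Orientations are given as [roll, pitch, yaw] about the fixed x, y, z axes, in that order (R = Rz(yaw) Ry(pitch) Rx(roll)).
In Python, from cell import state, read_camera, camera_model, job_done, env gives the robot as it stands.
- The arm moves only by the tool arm_command, never from a script. Its argument "steps" is a list of rows, each a list of 6 numbers: the shift along the tool's x, y, z in cm, then the turn, a rotation vector about the tool's x, y, z in degrees. In form: [[dx, dy, dz, rx, ry, rz], ...]. A call has 1 to 12 rows; each row is the pose to reach, as a shift and turn from the pose commanded when the call began, along the tool's axes at that moment; what a row does not reach only later rows make up. A row lasts 1/12 s, in which the tool goes at most 41.7 mm and 7.16 degrees, less where a joint would pass 70% of its speed; a pose out of reach is approached as far as the arm can. A call with a gripper value outside its range is refused whole. "jaw" is the finger opening in cm, from 0 to 9.51, set as the call begins (left out, the last holds). The fingers move at their own pace and stop on an object; the grip force is fixed at half the most. Time passes only in rows, so rows that repeat a pose let the fingers close. It gives the time, the measured TCP pose, the force and the opening at its end, in the units of the state.
- state(): the state, without advancing time (a new reading comes with each control period).
- read_camera(name): name is "scene" or "side" or "wrist"; returns the picture (400x640x3 uint8, red, green, blue); there is no depth.
- camera_model(name): a dict with "K" (3x3 intrinsics, pixels), "xyz" and "rotation" of the camera in the world. Camera axes: x right, y up, looking along -z (the intrinsics and any distortion apply to the point x, -y, -z); pixel columns grow to the right and rows downward; lengths in mm; the calibration is good to about 2 mm. The wrist camera is an equidistant fisheye: a pixel r from the principal point sees the ray r / f radians off the axis. A picture is of the moment at which its call begins: read the wrist's pose just before it. camera_model takes no time and is no camera call; for the wrist camera it gives the pose at the moment of the call.
- job_done(): hands the job in, once; it reports no verdict.
The state is a dict: "t": time; "joints": joint angles; "qvel": joint speeds; "tau": joint torques, N m; "eef_pos": TCP position; "tcp_rot": TCP orientation; "ft_force": force on the tool from outside, world axes, zero at the start; "moment": the same for the moment, N m; "opening": opening from 0.0 (shut) to 1.0 (fully open).
Only numpy, scipy, OpenCV 4.12 (cv2) and the standard library are available. Lean on these libraries where they do the work, as an engineer would, in place of code of your own. Each camera call takes 0.05 s, during which the arm holds its last target. There are 200 camera calls.

### The job

Set every isolating module that is on the bench into the clamp nest, one to a bay and flat on the bay floor with its cap still home, and swing the yoke over centre until it is fully shut on them. With the yoke shut, pull each module's cap up until it snaps fully out; then swing the yoke back fully open while the modules are still in their bays, and after that stand all the modules upright in the tray with their caps still out. Leave the lens, the standoffs and the knob where they are.

Things in the scene. Friction and masses are not known exactly. Their poses are not given: they have to be found in the camera images.
- nest: Clamp nest fixed to the bench: steel plate 6 mm thick with three open bays in a row along its y axis, centres at x = 0, y = -72, 0, +72 mm. Each bay is 76 (x) by 66 mm (y) inside, its floor 6 mm above the bench, aluminium walls 14 mm above that floor. Origin: on the bench under the middle bay's centre; x points away from the robot, towards the clamp's hinge; z up.
- yoke (a joint): Hold-down clamp of the nest: steel yoke, two 8 mm cross bars that press on the modules before and behind their caps, side arms at y = +-124 mm. Angle in rad: 0 = fully open, leaning back past upright, away from the robot; about 1.8 = shut on seated modules (1.85 if empty). Springs to open below about 0.7, to shut above, and stays there. Takes 5 to 9 N at the grip bar.
- yoke_grip (a point): Centre of the yoke's grip bar: round, rubber, 14 mm diameter, 248 mm long, parallel to the nest's y axis, 190 mm from the hinge line, free on all sides. Shut: 80 mm in front of the bay centres, 74 mm above the bench; the cross bars then lie 30 mm in front of and 27 mm behind the bay centres, tops 52 mm up. Open: about 255 mm above the bench.
- yoke_hinge (a point): Middle of the yoke's hinge line (parallel to the nest's y axis), at x = 110, y = 0, z = 72 mm in the nest's frame. From here the grip bar lies at (-190, 0, +2) mm in the nest's axes when the joint is 1.8, and turns about the hinge, up and away from the robot, as the joint falls to 0.
- tray: Shallow aluminium tray fixed to the bench, 290 (x) by 120 (y) by 28 mm high outside, walls and floor 5 mm; holds three modules in a row along its x axis (90 mm apart). Origin: centre of its underside.
- lens: Loose amber glass indicator lens, 60 mm diameter, 46 mm tall; bystander. Origin: centre of its underside.
- standoff_a: Loose brass hex standoff standing upright, 30 mm across, 75 mm tall; bystander. Origin: centre of its underside.
- standoff_b: Second such brass standoff; bystander. Origin: centre of its underside.
- knob: Loose black round knob, 48 mm diameter, 34 mm tall; bystander. Origin: centre of its underside.
- mod0_mid (a point): Isolating module, loose: grey plastic block 70 (x) by 60 (y) by 38 mm high with a captive black cap on top, about 0.28 kg; 80 mm tall in all with the cap home. This point is on its upright centre line, 40 mm above its underside. Half a turn about z makes no difference. It can be carried by its cap. May be absent.
- cap0_mid (a point): Centre of module 0's cap: black ribbed block 24 (x) by 32 (y) by 42 mm high, axes as the module's; its centre is 21 mm below its top. Cap home: this point lies 59.5 mm above the module's underside, the cap resting on the block.
- cap0 (a joint): Slide of module 0's cap in m: 0 = home (in), 0.018 = out (pulled up 18 mm against its stop). A detent holds it at either end; it takes about 8 N to pull it off either end (more than an unclamped module weighs) and it snaps over at half way.
- mod1_mid (a point): Another such module; same point. May be absent.
- cap1_mid (a point): Centre of module 1's cap: black ribbed block 24 (x) by 32 (y) by 42 mm high, axes as the module's; its centre is 21 mm below its top. Cap home: this point lies 59.5 mm above the module's underside, the cap resting on the block.
- cap1 (a joint): Slide of module 1's cap in m: 0 = home (in), 0.018 = out (pulled up 18 mm against its stop). A detent holds it at either end; it takes about 8 N to pull it off either end (more than an unclamped module weighs) and it snaps over at half way.
- mod2_mid (a point): Another such module; same point. May be absent.
- cap2_mid (a point): Centre of module 2's cap: black ribbed block 24 (x) by 32 (y) by 42 mm high, axes as the module's; its centre is 21 mm below its top. Cap home: this point lies 59.5 mm above the module's underside, the cap resting on the block.
- cap2 (a joint): Slide of module 2's cap in m: 0 = home (in), 0.018 = out (pulled up 18 mm against its stop). A detent holds it at either end; it takes about 8 N to pull it off either end (more than an unclamped module weighs) and it snaps over at half way.

How it is judged (in metres and radians):
On the way, in this order (a step that is already met when the one before it is completed fails the run):
1. all modules sit in bays with their caps home and the yoke is shut on them (x of mod0_mid in the frame of nest between -0.007 and 0.007 m and z of mod0_mid in the frame of nest between 0.04 and 0.05 m and (y of mod0_mid in the frame of nest between -0.079 and -0.065 m or y of mod0_mid in the frame of nest between -0.007 and 0.007 m or y of mod0_mid in the frame of nest between 0.065 and 0.079 m) and x of mod1_mid in the frame of nest between -0.007 and 0.007 m and z of mod1_mid in the frame of nest between 0.04 and 0.05 m and (y of mod1_mid in the frame of nest between -0.079 and -0.065 m or y of mod1_mid in the frame of nest between -0.007 and 0.007 m or y of mod1_mid in the frame of nest between 0.065 and 0.079 m) and x of mod2_mid in the frame of nest between -0.007 and 0.007 m and z of mod2_mid in the frame of nest between 0.04 and 0.05 m and (y of mod2_mid in the frame of nest between -0.079 and -0.065 m or y of mod2_mid in the frame of nest between -0.007 and 0.007 m or y of mod2_mid in the frame of nest between 0.065 and 0.079 m) and value of joint each of cap0, cap1, cap2 below 0.004 m and value of joint yoke above 1.76 rad), for 0.2 s.
2. all caps are out, the yoke still shut on the modules in their bays (x of mod0_mid in the frame of nest between -0.007 and 0.007 m and z of mod0_mid in the frame of nest between 0.04 and 0.05 m and (y of mod0_mid in the frame of nest between -0.079 and -0.065 m or y of mod0_mid in the frame of nest between -0.007 and 0.007 m or y of mod0_mid in the frame of nest between 0.065 and 0.079 m) and x of mod1_mid in the frame of nest between -0.007 and 0.007 m and z of mod1_mid in the frame of nest between 0.04 and 0.05 m and (y of mod1_mid in the frame of nest between -0.079 and -0.065 m or y of mod1_mid in the frame of nest between -0.007 and 0.007 m or y of mod1_mid in the frame of nest between 0.065 and 0.079 m) and x of mod2_mid in the frame of nest between -0.007 and 0.007 m and z of mod2_mid in the frame of nest between 0.04 and 0.05 m and (y of mod2_mid in the frame of nest between -0.079 and -0.065 m or y of mod2_mid in the frame of nest between -0.007 and 0.007 m or y of mod2_mid in the frame of nest between 0.065 and 0.079 m) and value of joint each of cap0, cap1, cap2 above 0.014 m and value of joint yoke above 1.76 rad), for 0.2 s.
3. the yoke is swung back open, the modules still in their bays with caps out (x of mod0_mid in the frame of nest between -0.007 and 0.007 m and z of mod0_mid in the frame of nest between 0.04 and 0.05 m and (y of mod0_mid in the frame of nest between -0.079 and -0.065 m or y of mod0_mid in the frame of nest between -0.007 and 0.007 m or y of mod0_mid in the frame of nest between 0.065 and 0.079 m) and x of mod1_mid in the frame of nest between -0.007 and 0.007 m and z of mod1_mid in the frame of nest between 0.04 and 0.05 m and (y of mod1_mid in the frame of nest between -0.079 and -0.065 m or y of mod1_mid in the frame of nest between -0.007 and 0.007 m or y of mod1_mid in the frame of nest between 0.065 and 0.079 m) and x of mod2_mid in the frame of nest between -0.007 and 0.007 m and z of mod2_mid in the frame of nest between 0.04 and 0.05 m and (y of mod2_mid in the frame of nest between -0.079 and -0.065 m or y of mod2_mid in the frame of nest between -0.007 and 0.007 m or y of mod2_mid in the frame of nest between 0.065 and 0.079 m) and value of joint each of cap0, cap1, cap2 above 0.014 m and value of joint yoke below 0.2 rad), for 0.2 s.
At the end, for the whole second after the job is handed in: Every module stands upright (within 0.15 rad) and at rest in the tray, resting on its floor (centre within 125 mm of the tray's centre lengthways and 45 mm across), every cap is out (at least 14 mm), and the yoke is open (joint below 0.2 rad) (x of mod0_mid in the frame of tray between -0.125 and 0.125 m and y of mod0_mid in the frame of tray between -0.045 and 0.045 m and z of mod0_mid in the frame of tray between 0.035 and 0.055 m and angle between each of mod0_mid, mod1_mid, mod2_mid's own z axis and vertical below 0.15 rad and linear speed of each of mod0, mod1, mod2 below 0.02 m/s and x of mod1_mid in the frame of tray between -0.125 and 0.125 m and y of mod1_mid in the frame of tray between -0.045 and 0.045 m and z of mod1_mid in the frame of tray between 0.035 and 0.055 m and x of mod2_mid in the frame of tray between -0.125 and 0.125 m and y of mod2_mid in the frame of tray between -0.045 and 0.045 m and z of mod2_mid in the frame of tray between 0.035 and 0.055 m and value of joint each of cap0, cap1, cap2 above 0.014 m and value of joint yoke below 0.2 rad); the robot touches nothing.
It fails at once if the lens is moved by more than 30 mm (distance of lens from where it was at the start of the episode above 0.03 m).
It fails at once if the first standoff is moved by more than 30 mm (distance of standoff_a from where it was at the start of the episode above 0.03 m).
It fails at once if the second standoff is moved by more than 30 mm (distance of standoff_b from where it was at the start of the episode above 0.03 m).
It fails at once if the knob is moved by more than 30 mm (distance of knob from where it was at the start of the episode above 0.03 m).
Of mod0, mod1, mod2 only 2 to 3 are there at a start; the rules pass over those that are not, and their reading is None.
At some moment in a run one of mod0, mod1, mod2 may be knocked a few centimetres aside while the robot is not near it.
It also fails if it takes over 210 s, if anything falls off the work surface, if the arm or the gripper's body presses on something with over 40 N, if the wrist force passes 120 N, or if a joint passes its speed limit or range.

## Working session

There is one attempt and no reset: what is moved stays moved. The work goes in short steps, Python scripts to look and compute and a tool call to move; the robot and the scene stay as the last step left them, time stands still between calls to the robot, and variables do not carry over. Pictures are saved under pics/ and viewed, about 12 in all and at most 16, crops included, and the job is handed in when it is done.

Besides the shell and the picture viewer there is one more tool, called after "Emit:" in YAML: its name, and indented under it one key for each argument. arm_command: Moves the arm, as the interface text tells. Its arguments: {"type":"object","properties":{"steps":{"type":"array"},"jaw":{"type":"number"}},"required":["steps"]}

```bash
ls; mkdir -p pics
python3 - <<'E'
from cell import *
import cv2,numpy as np
print(state()); print(env.grip_point_offset)
for n in ("scene","side","wrist"):
    m=camera_model(n); print(n,m)
    cv2.imwrite(f"pics/{n}0.png",cv2.cvtColor(read_camera(n),cv2.COLOR_RGB2BGR))
E
```

```text
pics
{'t': 0.0, 'joints': array([-1.45060787e+00,  4.91581568e-01,  1.55946678e+00, -4.19568399e-06,
        1.09170979e+00, -1.05655075e-01]), 'qvel': array([-0.00015811,  0.00077927,  0.00101653,  0.0012625 , -0.00273866,
       -0.0009615 ]), 'tau': array([-6.88148521e-04, -6.12652016e+01, -2.58184129e+01,  6.91295508e-02,
        4.83474950e-02, -8.56953011e-05]), 'eef_pos': array([ 139.93946904, -609.09658501,  404.14198296]), 'tcp_rot': array([-3.14147344e+00,  1.15938367e-03, -1.34495079e+00]), 'ft_force': array([ 0.33900795,  0.09328178, -0.23278447]), 'moment': array([-0.0074506 ,  0.01821077,  0.01055024]), 'opening': 1.0000532173758665}
171.3
scene {'K': array([[507.92932883,   0.        , 315.53511993],
       [  0.        , 507.92932883, 199.65427188],
       [  0.        ,   0.        ,   1.        ]]), 'xyz': array([1299.4882804 , -200.89597026, 1079.65284117]), 'rotation': array([ 0.70565466, -0.01053407,  1.32422212])}
side {'K': array([[505.4439702 ,   0.        , 325.89419669],
       [  0.        , 505.4439702 , 194.67159505],
       [  0.        ,   0.        ,   1.        ]]), 'xyz': array([324.29639424, 947.50167573, 713.65463426]), 'rotation': array([ 1.07000374, -0.01426887, -2.89431729])}
wrist {'K': array([[309.70691629,   0.        , 317.74759177],
       [  0.        , 309.70691629, 196.23573543],
       [  0.        ,   0.        ,   1.        ]]), 'xyz': array([ 204.28632237, -594.24958678,  384.15045199]), 'rotation': array([-2.38034478e-01,  8.95844145e-04, -1.34425194e+00])}
```

View pics/scene0.png

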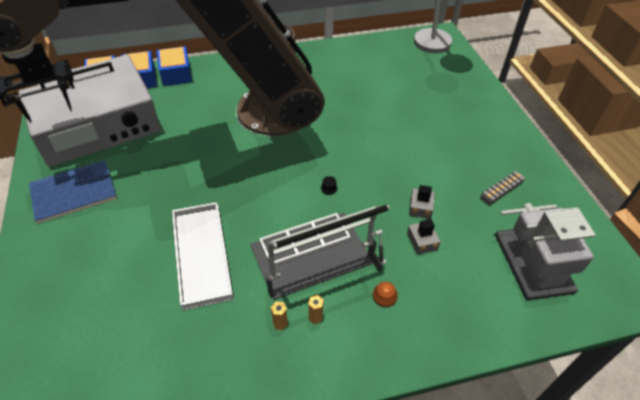

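View pics/side0.png

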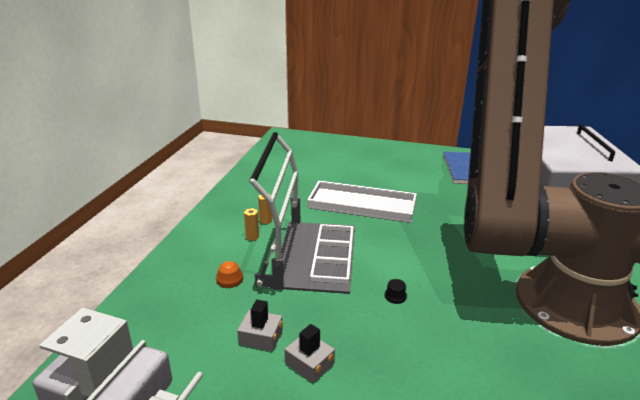

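View pics/wrist0.png

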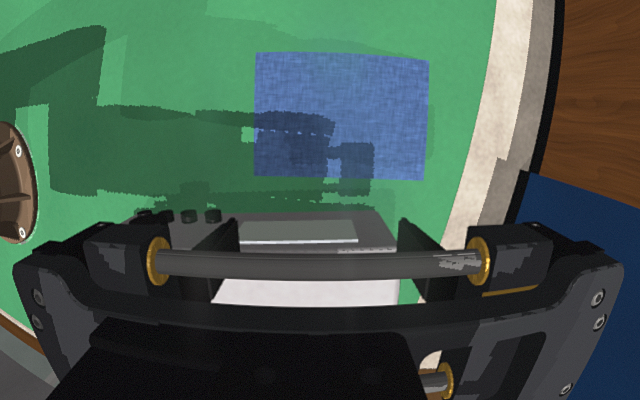

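Two modules show in the scene view, at about (423,200) and (424,235). The nest is at (310,255), its yoke open, the tray at (203,255), the knob at (329,185), the lens at (385,293) and the standoffs at (280,315) and (316,308). The side view agrees. I'll write helpers and measure.

```bash
cat > h.py <<'E'
from cell import *
import cv2, numpy as np
from scipy.spatial.transform import Rotation as Ro
def R(r): return Ro.from_euler('xyz',r).as_matrix()
def ray(n,uv,m=None):
    m=m or camera_model(n); K=m["K"]; uv=np.atleast_2d(uv).astype(float)
    a=(uv-[K[0,2],K[1,2]])/K[0,0]
    if n=="wrist":
        th=np.linalg.norm(a,axis=1,keepdims=True); d=np.c_[a/np.maximum(th,1e-9)*np.sin(th),np.cos(th)]
    else: d=np.c_[a,np.ones(len(a))]
    return m["xyz"],(d*[1,-1,-1])@R(m["rotation"]).T
def plane(n,uv,z,m=None):
    o,d=ray(n,uv,m); return (o+d*((z-o[2])/d[:,2:]))[:,:2]
def proj(n,P,m=None):
    m=m or camera_model(n); K=m["K"]; p=(np.atleast_2d(P)-m["xyz"])@R(m["rotation"])*[1,-1,-1]
    if n=="wrist":
        r=np.linalg.norm(p[:,:2],axis=1,keepdims=True); a=p[:,:2]/r*np.arctan2(r,p[:,2:])
    else: a=p[:,:2]/p[:,2:]
    return a*K[0,0]+[K[0,2],K[1,2]]
def shot(n,name=None):
    m=camera_model(n); im=cv2.cvtColor(read_camera(n),cv2.COLOR_RGB2BGR)
    if name: cv2.imwrite(f"pics/{name}.png",im)
    return im,m
def blobs(mask,amin=30):
    n,l,s,c=cv2.connectedComponentsWithStats(mask.astype(np.uint8))
    return [(s[i],c[i],l==i) for i in range(1,n) if s[i,4]>=amin]
def togo(T,yaw):
    """target TCP world xyz, tool-down yaw -> shift cm, rotvec deg in tool axes"""
    s=state(); A=R(s["tcp_rot"]); B=R([np.pi,0,yaw])
    return np.round(A.T@(np.array(T)-s["eef_pos"])/10,2), np.round(np.degrees(Ro.from_matrix(A.T@B).as_rotvec()),2)
E
python3 - <<'E'
from h import *
S=cv2.imread("pics/scene0.png"); D=cv2.imread("pics/side0.png")
def show(n,im,box,thr=60):
    x0,y0,x1,y1=box; g=im.max(2)
    mk=np.zeros(g.shape,bool); mk[y0:y1,x0:x1]=g[y0:y1,x0:x1]<thr
    for s,c,_ in blobs(mk,15): print(n,"dark",s,c.round(1),"z60:",plane(n,c,60).round(0))
show("scene",S,(405,180,445,255)); show("side",D,(235,290,335,375))
for n,im,box in(("scene",S,(395,175,455,255)),("scene",S,(160,190,245,315)),("side",D,(300,170,425,230)),("scene",S,(245,200,400,300)),("side",D,(235,290,340,380))):
    x0,y0,x1,y1=box; hsv=cv2.cvtColor(im,cv2.COLOR_BGR2HSV)
    mk=np.zeros(im.shape[:2],bool); sub=hsv[y0:y1,x0:x1]
    mk[y0:y1,x0:x1]=(sub[...,1]<60)&(sub[...,2]>90)
    for s,c,l in blobs(mk,60): 
        r=cv2.minAreaRect(np.argwhere(l)[:,::-1].astype(np.float32)); print(n,s,c.round(1),cv2.boxPoints(r).round(1).tolist(), plane(n,cv2.boxPoints(r),20).round(0).tolist())
for nm,u in(("knob",(329,185)),("lens",(385,295)),("sa",(280,315)),("sb",(316,308))): print(nm,plane("scene",u,25).round(0))
a=cv2.resize(S[170:335,160:460],None,fx=2.66,fy=2.66,interpolation=cv2.INTER_CUBIC); cv2.imwrite("pics/crop1.png",a)
E
```

```text
scene dark [418 186  13  16 172] [423.9 193.4] z60: [[506. 309.]]
scene dark [410 209  24  28 296] [424.1 223.5] z60: [[602. 270.]]
scene dark [408 230  29  24 133] [419.3 244.9] z60: [[661. 234.]]
side dark [308 290  27   2  30] [321.2 290.4] z60: [[519. 177.]]
side dark [251 300  17  29 390] [259.1 313.8] z60: [[614. 273.]]
side dark [300 325  20  31 487] [309.4 339.7] z60: [[505. 312.]]
side dark [276 327   6  12  33] [278.5 331.7] z60: [[564. 308.]]
scene [410 188  25  24 310] [421.5 201.1] [[408.70001220703125, 206.89999389648438], [412.20001220703125, 187.3000030517578], [436.1000061035156, 191.5], [432.6000061035156, 211.10000610351562]] [[511.0, 270.0], [446.0, 305.0], [477.0, 364.0], [540.0, 327.0]]
scene [409 223  32  24 328] [423.4 236.3] [[408.20001220703125, 225.3000030517578], [428.20001220703125, 215.89999389648438], [440.6000061035156, 242.3000030517578], [420.6000061035156, 251.6999969482422]] [[570.0, 246.0], [553.0, 309.0], [641.0, 307.0], [657.0, 246.0]]
scene [ 172  202   61  108 5146] [200.6 256.1] [[164.39999389648438, 209.5], [217.89999389648438, 200.899993896
[... 878 characters left out ...]
2.20001220703125, 228.39999389648438], [382.20001220703125, 229.1999969482422], [381.0, 245.0]] [[605.0, 131.0], [557.0, 150.0], [566.0, 175.0], [613.0, 156.0]]
side [237 310  45  28 592] [260.2 325.2] [[236.8000030517578, 331.0], [241.1999969482422, 307.5], [281.6000061035156, 315.0], [277.20001220703125, 338.5]] [[656.0, 287.0], [674.0, 223.0], [588.0, 223.0], [575.0, 286.0]]
side [285 337  50  32 635] [309.9 352.9] [[284.1000061035156, 349.3999938964844], [300.29998779296875, 325.5], [334.79998779296875, 348.8999938964844], [318.5, 372.79998779296875]] [[554.0, 309.0], [543.0, 242.0], [465.0, 284.0], [479.0, 345.0]]
knob [[387.  79.]]
lens [[755. 116.]]
sa [[ 747. -134.]]
sb [[750. -50.]]
```

View pics/crop1.png

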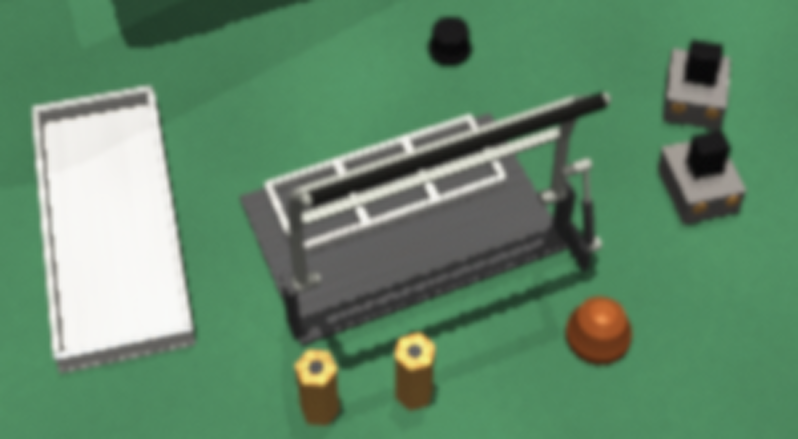

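The modules are at about (506,310) and (606,270), the tray centre at about (520,-285) and the nest near (530,0). Next I take one wide look from above with the wrist camera.

Emit:
arm_command:
  steps:
    - [-61.8, -70.2, -11.6, 0, 0, -167]
    - [-61.8, -70.2, -11.6, 0, 0, -167]
    - [-61.8, -70.2, -11.6, 0, 0, -167]
    - [-61.8, -70.2, -11.6, 0, 0, -167]
    - [-61.8, -70.2, -11.6, 0, 0, -167]
    - [-61.8, -70.2, -11.6, 0, 0, -167]
    - [-61.8, -70.2, -11.6, 0, 0, -167]
    - [-61.8, -70.2, -11.6, 0, 0, -167]
    - [-61.8, -70.2, -11.6, 0, 0, -167]
    - [-61.8, -70.2, -11.6, 0, 0, -167]
    - [-61.8, -70.2, -11.6, 0, 0, -167]
    - [-61.8, -70.2, -11.6, 0, 0, -167]

```text
t: 1.15
eef_pos: [430.2, -204.2, 466.6]
tcp_rot: [3.141, -0.0, 0.161]
ft_force: [0.8, -0.6, 0.5]
opening: 0.998
```

```bash
python3 -c "
from h import *
import math
print(togo((686,150,520),math.pi/2), state()['joints'])"
```

```text
(array([ 30.93, -30.86,  -5.34]), array([ 2.000e-02,  0.000e+00, -8.077e+01])) [-5.82065534e-01  2.11356311e-01  1.82223146e+00 -7.71515062e-05
  1.10776558e+00 -7.43060106e-01]
```

Emit:
arm_command:
  steps:
    - [30.9, -30.9, -5.3, 0, 0, -80.8]
    - [30.9, -30.9, -5.3, 0, 0, -80.8]
    - [30.9, -30.9, -5.3, 0, 0, -80.8]
    - [30.9, -30.9, -5.3, 0, 0, -80.8]
    - [30.9, -30.9, -5.3, 0, 0, -80.8]
    - [30.9, -30.9, -5.3, 0, 0, -80.8]
    - [30.9, -30.9, -5.3, 0, 0, -80.8]
    - [30.9, -30.9, -5.3, 0, 0, -80.8]
    - [30.9, -30.9, -5.3, 0, 0, -80.8]
    - [30.9, -30.9, -5.3, 0, 0, -80.8]
    - [30.9, -30.9, -5.3, 0, 0, -80.8]
    - [30.9, -30.9, -5.3, 0, 0, -80.8]

```text
t: 2.15
eef_pos: [688.8, 150.8, 518.1]
tcp_rot: [-3.141, -0.001, 1.576]
ft_force: [1.1, -0.1, 0.9]
opening: 0.999
```

```bash
python3 -c "
from h import *
shot('wrist','w1'); print(state()['eef_pos'],state()['tcp_rot'])"
```

```text
[688.03952481 149.07908333 517.95932225] [-3.14037873e+00  8.50496045e-05  1.57333223e+00]
```

View pics/w1.png

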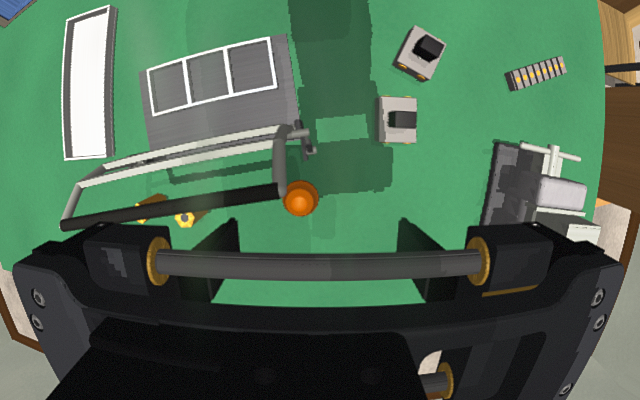

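The wrist view shows just two modules, with block tops at (420,52) and (398,119). The nest walls are at (212,75), the tray at (88,82) and the lens at (300,197). I'll measure the block tops (z=38), wall rim (z=20), tray rim (z=28) and caps (z=80).

Run:
```python
from h import *
im,m=shot("wrist","w2"); hsv=cv2.cvtColor(im,cv2.COLOR_BGR2HSV); g=im.max(2)
def poly(mask,z,name):
    for s,c,l in blobs(mask,200):
        cn=max(cv2.findContours(l.astype(np.uint8),0,2)[0],key=cv2.contourArea)[:,0]
        W=plane("wrist",cn,z,m).astype(np.float32); r=cv2.minAreaRect(W)
        print(name,c.round(1),s[4],"rect",np.round(r[0],1),np.round(r[1],1),round(r[2],1))
def box(mask,b):
    k=np.zeros_like(mask); k[b[1]:b[3],b[0]:b[2]]=mask[b[1]:b[3],b[0]:b[2]]; return k
low=hsv[...,1]<50
poly(box(low&(g>120),(372,20,455,152)),38,"block")
poly(box(g<50,(385,25,450,130)),80,"cap")
poly(box(low&(g>185),(140,30,285,120)),20,"nest")
poly(box(low&(g>150),(50,0,125,165)),28,"tray")
for b in ((140,30,285,120),): print(np.percentile(g[b[1]:b[3],b[0]:b[2]],[10,30,50,70,90]))
```

```text
block [419.3  54.6] 943 rect [506.  310.2] [59.4 69.2] 64.0
block [398.6 119.3] 1090 rect [614.7 272.4] [69.9 55.4] 1.5
cap [424.1  51.4] 251 rect [513.8 296.2] [35.6 31.3] 27.0
nest [213.3  76.7] 1417 rect [542.7 -27.1] [ 85.7 219.6] 9.0
tray [87.3 87.6] 5274 rect [ 522.1 -291.4] [121.3 290.4] 90.0
[113. 119. 124. 149. 202.]
```

The sizes agree with the given ones: nest rim 86 x 220, tray 121 x 290, block A 59 x 69. Nest origin (542.7,-27.1), yaw 9°; tray (522,-291), yaw 0; module A (506,310), long axis at -26°. I'll hover over A.

```bash
python3 -c "
from h import *
print(togo((506,310,330),np.radians(64)))"
```

```text
(array([ 16.15, -18.18,  18.84]), array([-0.07,  0.04, 25.79]))
```

Emit:
arm_command:
  steps:
    - [16.15, -18.2, 5, 0, 0, 25.8]
    - [16.15, -18.2, 12, 0, 0, 25.8]
    - [16.15, -18.2, 18.8, 0, 0, 25.8]
    - [16.15, -18.2, 18.8, 0, 0, 25.8]
    - [16.15, -18.2, 18.8, 0, 0, 25.8]
    - [16.15, -18.2, 18.8, 0, 0, 25.8]
    - [16.15, -18.2, 18.8, 0, 0, 25.8]
    - [16.15, -18.2, 18.8, 0, 0, 25.8]
    - [16.15, -18.2, 18.8, 0, 0, 25.8]
    - [16.15, -18.2, 18.8, 0, 0, 25.8]
    - [16.15, -18.2, 18.8, 0, 0, 25.8]

```text
t: 3.17
eef_pos: [506.9, 308.6, 332.4]
tcp_rot: [3.14, -0.001, 1.113]
ft_force: [0.6, 0.4, -0.7]
opening: 0.999
```

```bash
cat >> h.py <<'E'
def rects(mask,z,m,amin=200):
    out=[]
    for s,c,l in blobs(mask,amin):
        cn=max(cv2.findContours(l.astype(np.uint8),0,2)[0],key=cv2.contourArea)[:,0]
        r=cv2.minAreaRect(plane("wrist",cn,z,m).astype(np.float32))
        out.append((c.round(0),int(s[4]),np.round(r[0],1),np.round(r[1],1),round(r[2],1)))
    return out
def bx(mask,b):
    k=np.zeros_like(mask); k[b[1]:b[3],b[0]:b[2]]=mask[b[1]:b[3],b[0]:b[2]]; return k
E
python3 - <<'E'
from h import *
im,m=shot("wrist","w3"); s=state(); print(s["eef_pos"],s["tcp_rot"]); hsv=cv2.cvtColor(im,cv2.COLOR_BGR2HSV); g=im.max(2)
low=hsv[...,1]<60
for r in rects(bx(low&(g>110),(220,100,420,245)),38,m,400): print("block",r)
for r in rects(bx(g<55,(250,110,390,245)),80,m,400): print("cap",r)
E
```

```text
[506.99212782 308.44009133 332.57666653] [ 3.13997143e+00 -1.65829492e-03  1.11299631e+00]
block (array([320., 175.]), 2141, array([500.3, 312.8]), array([57.4, 55.8]), 63.8)
cap (array([317., 200.]), 1388, array([501.9, 312.4]), array([32. , 29.6]), 63.8)
```

View pics/w3.png

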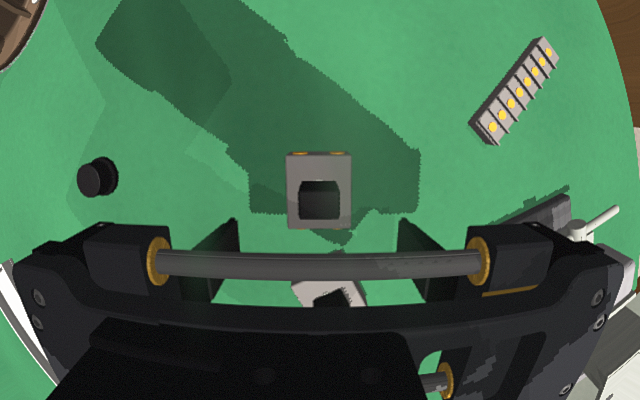

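Module A sits centred between the fingers: block at columns 287-352, rows 153-228, cap at (320,200). I'll get its edges more carefully.

Run:
```python
from h import *
m=camera_model("wrist"); im=cv2.imread("pics/w3.png"); s=state(); A=R(s["tcp_rot"])
hsv=cv2.cvtColor(im,cv2.COLOR_BGR2HSV)
print("col293",[(int(a),int(b)) for a,b in hsv[146:236:3,293,1:]]); print("row190",[(i,int(a),int(b)) for i,(a,b) in zip(range(280,360,3),hsv[190,280:360:3,1:])])
print("col320 rows172-232",[int(v) for v in im.max(2)[172:232:2,320]])
for uv,z in (((287,154),38),((352,154),38),((287,228),38),((352,228),38),((300,219),80),((338,219),80),((303,180),80)):
    p=np.r_[plane("wrist",uv,z,m)[0],0]-s["eef_pos"]; print(uv,z,(A.T@p)[:2].round(1))
```

```text
col293 [(125, 102), (116, 103), (161, 109), (32, 95), (19, 124), (19, 123), (17, 121), (17, 121), (23, 123), (17, 119), (19, 121), (23, 121), (19, 122), (19, 121), (19, 120), (21, 121), (21, 120), (17, 120), (17, 120), (20, 103), (17, 104), (17, 103), (15, 104), (23, 101), (20, 102), (18, 101), (20, 104), (22, 103), (128, 159), (123, 154)]
row190 [(280, 119, 103), (283, 119, 101), (286, 34, 91), (289, 21, 121), (292, 19, 119), (295, 21, 121), (298, 24, 97), (301, 28, 18), (304, 24, 21), (307, 64, 20), (310, 22, 23), (313, 39, 26), (316, 26, 30), (319, 17, 30), (322, 21, 36), (325, 47, 38), (328, 44, 41), (331, 46, 44), (334, 60, 51), (337, 59, 52), (340, 16, 111), (343, 22, 114), (346, 22, 115), (349, 22, 118), (352, 106, 101), (355, 113, 106), (358, 114, 107)]
col320 rows172-232 [121, 121, 121, 114, 145, 27, 35, 32, 32, 32, 44, 45, 45, 42, 46, 46, 42, 42, 44, 42, 41, 42, 42, 40, 103, 103, 104, 103, 82, 90]
(287, 154) 38 [-27.3 -37.9]
(352, 154) 38 [ 30.6 -37.9]
(287, 228) 38 [-28.8  31.6]
(352, 228) 38 [32.4 31.6]
(300, 219) 80 [-13.9   9.1]
(338, 219) 80 [16.1  9.1]
(303, 180) 80 [-11.2 -22.2]
```

Emit:
arm_command:
  steps:
    - [0.15, -0.3, 2, 0, 0, 0]
    - [0.15, -0.3, 5, 0, 0, 0]
    - [0.15, -0.3, 8, 0, 0, 0]
    - [0.15, -0.3, 9.7, 0, 0, 0]
    - [0.15, -0.3, 9.7, 0, 0, 0]
    - [0.15, -0.3, 9.7, 0, 0, 0]

```text
t: 3.72
eef_pos: [504.9, 311.3, 234.7]
tcp_rot: [3.141, -0.0, 1.113]
ft_force: [0.2, -0.6, 0.9]
opening: 1.0
```

Emit:
arm_command:
  steps:
    - [0, 0, 0, 0, 0, 0]
    - [0, 0, 0, 0, 0, 0]
    - [0, 0, 0, 0, 0, 0]
    - [0, 0, 0, 0, 0, 0]
    - [0, 0, 0, 0, 0, 0]
    - [0, 0, 0, 0, 0, 0]
  jaw: 2.8

```text
t: 4.22
eef_pos: [504.0, 312.0, 234.6]
tcp_rot: [3.141, -0.0, 1.115]
ft_force: [0.3, 0.1, -0.5]
opening: 0.634
```

Emit:
arm_command:
  steps:
    - [0, 0, 0, 0, 0, 0]
    - [0, 0, 0, 0, 0, 0]
    - [0, 0, 0, 0, 0, 0]
    - [0, 0, 0, 0, 0, 0]
    - [0, 0, 0, 0, 0, 0]
    - [0, 0, 0, 0, 0, 0]
    - [0, 0, -6, 0, 0, 0]
    - [0, 0, -6, 0, 0, 0]
    - [0, 0, -6, 0, 0, 0]
  jaw: 2

```text
t: 4.97
eef_pos: [504.5, 312.3, 297.6]
tcp_rot: [3.138, -0.004, 1.115]
ft_force: [0.2, 0.7, -2.5]
opening: 0.336
```

Run:
```python
from h import *
t=np.radians(9); R9=np.array([[np.cos(t),-np.sin(t)],[np.sin(t),np.cos(t)]])
for y in (72,0,-72): print(y,np.array([542.7,-27.1])+R9@[0,y])
print(state()["eef_pos"],state()["opening"],togo((531.4,44,290),np.radians(99)))
shot("wrist","w4")
```

```text
72 [531.43671852  44.01356052]
0 [542.7 -27.1]
-72 [553.96328148 -98.21356052]
[504.48592217 312.30874784 297.63579054] 0.3355936096583342 (array([-22.91,  14.22,   0.71]), array([  0.27,  -0.18, -35.11]))
```

Emit:
arm_command:
  steps:
    - [-22.9, 14.2, 0, 0, 0, -35.1]
    - [-22.9, 14.2, 0, 0, 0, -35.1]
    - [-22.9, 14.2, 0, 0, 0, -35.1]
    - [-22.9, 14.2, 0, 0, 0, -35.1]
    - [-22.9, 14.2, 0, 0, 0, -35.1]
    - [-22.9, 14.2, 0, 0, 0, -35.1]
    - [-22.9, 14.2, 0, 0, 0, -35.1]
    - [-22.9, 14.2, 0, 0, 0, -35.1]
    - [-22.9, 14.2, 0, 0, 0, -35.1]
    - [-22.9, 14.2, 0, 0, 0, -35.1]

```text
t: 5.85
eef_pos: [530.4, 43.9, 293.1]
tcp_rot: [-3.14, -0.0, 1.727]
ft_force: [-0.3, 0.6, -2.7]
opening: 0.336
```

Run:
```python
from h import *
im,m=shot("wrist","w5"); print(state()["eef_pos"],state()["tcp_rot"])
cv2.imwrite("pics/w5c.png",cv2.resize(im[40:290,110:510],None,fx=2,fy=2,interpolation=cv2.INTER_CUBIC))
```

```text
[530.41751012  44.52758384 293.37076318] [-3.14004444e+00 -3.67631186e-04  1.72791467e+00]
```

View pics/w5c.png

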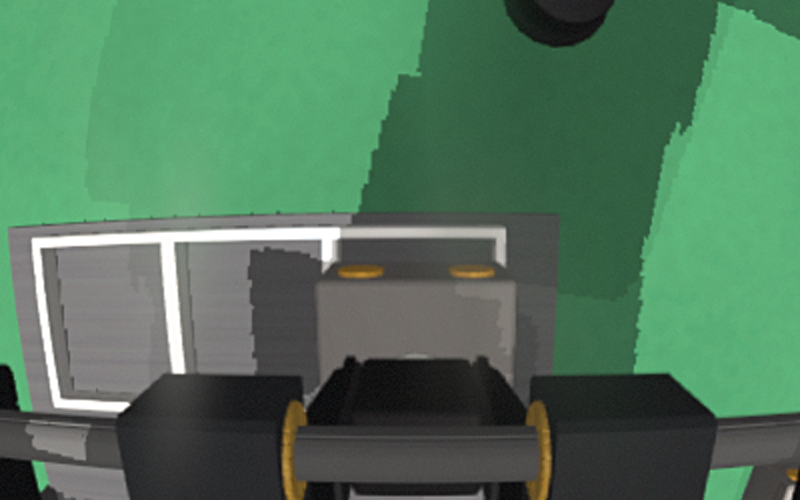

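Run:
```python
from h import *
m=camera_model("wrist"); s=state(); A=R(s["tcp_rot"])
t=np.radians(9); R9=np.array([[np.cos(t),-np.sin(t)],[np.sin(t),np.cos(t)]]); O=np.array([542.7,-27.1])
C=lambda x,y:(x/2+110,y/2+40)
for nm,uv,z in (("R front outer",(506,229),20),("L front outer",(32,240),20),("L back outer",(60,411),20),("div1 mid front",(330,240),20),("div-1 mid front",(172,245),20),("mod L top",(317,282),96.8),("mod R top",(515,282),96.8),("mod L@310",(319,330),96.8),("mod R@",(515,330),96.8)):
    p=plane("wrist",C(*uv),z,m)[0]; print(nm,"nest",(R9.T@(p-O)).round(1),"tool",(A.T@(np.r_[p,0]-s["eef_pos"]))[:2].round(1))
print("tcp in nest",(R9.T@(s["eef_pos"][:2]-O)).round(1))
```

```text
R front outer nest [-41.  110.2] tool [ 37.4 -39.6]
L front outer nest [ -40.5 -108. ] tool [-180.8  -39.1]
L back outer nest [  45.3 -105. ] tool [-177.8   46.7]
div1 mid front nest [-36.3  37.5] tool [-35.3 -34.9]
div-1 mid front nest [-35.5 -32.8] tool [-105.5  -34.1]
mod L top nest [-33.1  44. ] tool [-28.8 -31.7]
mod R top nest [-33.2 101.9] tool [ 29.1 -31.8]
mod L@310 nest [-18.6  44.1] tool [-28.7 -17.2]
mod R@ nest [-18.6 102.5] tool [ 29.7 -17.2]
tcp in nest [-0.9 72.7]
```

The rim and the held block line up: front gap about 2.7 mm, sides within 1 mm. I lower it.

Emit:
arm_command:
  steps:
    - [0, 0, 1.5, 0, 0, 0]
    - [0, 0, 3, 0, 0, 0]
    - [0, 0, 4, 0, 0, 0]
    - [0, 0, 4.4, 0, 0, 0]
    - [0, 0, 4.8, 0, 0, 0]
    - [0, 0, 5.1, 0, 0, 0]
    - [0, 0, 5.1, 0, 0, 0]

```text
t: 6.48
eef_pos: [530.7, 44.1, 243.0]
tcp_rot: [-3.141, 0.0, 1.728]
ft_force: [-0.1, -0.4, -3.0]
opening: 0.335
```

Emit:
arm_command:
  steps:
    - [0, 0, 0.2, 0, 0, 0]
    - [0, 0, 0.3, 0, 0, 0]
    - [0, 0, 0.3, 0, 0, 0]

```text
t: 6.73
eef_pos: [530.7, 43.8, 240.4]
tcp_rot: [3.141, 0.0, 1.727]
ft_force: [0.2, 0.1, -3.3]
opening: 0.331
```

Emit:
arm_command:
  steps:
    - [0, 0, 0.15, 0, 0, 0]
    - [0, 0, 0.15, 0, 0, 0]

```text
t: 6.9
eef_pos: [530.7, 43.8, 240.0]
tcp_rot: [3.141, 0.0, 1.728]
ft_force: [-4.1, -0.8, 12.9]
opening: 0.335
```

Contact with the floor. I release, rise, and go to hover over module B.

Emit:
arm_command:
  steps:
    - [0, 0, -0.05, 0, 0, 0]
    - [0, 0, -0.05, 0, 0, 0]
    - [0, 0, -0.05, 0, 0, 0]
    - [0, 0, -2, 0, 0, 0]
    - [0, 0, -5, 0, 0, 0]
    - [0, 0, -8, 0, 0, 0]
    - [0, 0, -10, 0, 0, 0]
    - [0, 0, -10, 0, 0, 0]
  jaw: 9.5

```text
t: 7.57
eef_pos: [531.1, 43.9, 342.5]
tcp_rot: [3.136, 0.001, 1.728]
ft_force: [1.2, 0.1, 0.4]
opening: 0.844
```

```bash
python3 -c "
from h import *
print(state()['eef_pos'],state()['opening'],togo((612,272,332),np.radians(91.5)))"
```

```text
[531.10526271  43.87591008 342.49578502] 0.8435618149126942 (array([21.27, 11.55,  1.09]), array([0.35, 0.05, 7.49]))
```

Emit:
arm_command:
  steps:
    - [8, 2, 0, 0, 0, 3]
    - [16, 5, 0, 0, 0, 7.5]
    - [21.3, 11.5, 1, 0, 0, 7.5]
    - [21.3, 11.5, 1, 0, 0, 7.5]
    - [21.3, 11.5, 1, 0, 0, 7.5]
    - [21.3, 11.5, 1, 0, 0, 7.5]
    - [21.3, 11.5, 1, 0, 0, 7.5]
    - [21.3, 11.5, 1, 0, 0, 7.5]
    - [21.3, 11.5, 1, 0, 0, 7.5]
    - [21.3, 11.5, 1, 0, 0, 7.5]

```text
t: 8.4
eef_pos: [610.8, 271.2, 328.3]
tcp_rot: [-3.141, 0.0, 1.596]
ft_force: [-0.4, 0.0, -0.1]
opening: 1.002
```

Run:
```python
from h import *
im,m=shot("wrist","w6"); s=state(); A=R(s["tcp_rot"]); print(s["eef_pos"],s["tcp_rot"])
cv2.imwrite("pics/w6c.png",cv2.resize(im[100:300,200:440],None,fx=3,fy=3,interpolation=cv2.INTER_CUBIC))
for x in range(230,420,20):
  for y in range(130,250,20):
    pass
```

```text
[610.86166623 271.06798946 328.69473146] [-3.14122116e+00  3.22830617e-04  1.59551791e+00]
```

View pics/w6c.png

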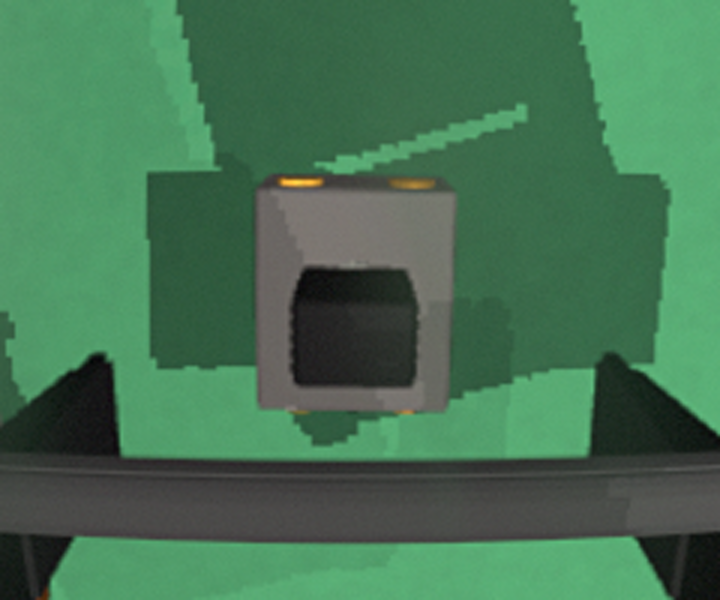

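Block B's top spans crop corners (257,190), (456,188), (449,411) and (258,410); the cap top runs from 292 to 419, far edge at row 386.

Run:
```python
from h import *
m=camera_model("wrist"); s=state(); A=R(s["tcp_rot"])
for uv,z in (((257,189),38),((456,188),38),((449,411),38),((258,410),38),((293,386),80),((417,386),80)):
    p=plane("wrist",(uv[0]/3+200,uv[1]/3+100),z,m)[0]; print(uv,(A.T@(np.r_[p,0]-s["eef_pos"]))[:2].round(1))
```

```text
(257, 189) [-28.2 -30.1]
(456, 188) [ 30.4 -30.5]
(449, 411) [30.1 39.3]
(258, 410) [-29.6  39. ]
(293, 386) [-15.6  16. ]
(417, 386) [16.8 16. ]
```

Emit:
arm_command:
  steps:
    - [0.07, 0.43, 2, 0, 0, 0]
    - [0.07, 0.43, 5, 0, 0, 0]
    - [0.07, 0.43, 8, 0, 0, 0]
    - [0.07, 0.43, 9.4, 0, 0, 0]
    - [0.07, 0.43, 9.4, 0, 0, 0]
    - [0.07, 0.43, 9.4, 0, 0, 0]

```text
t: 8.95
eef_pos: [615.5, 272.2, 234.9]
tcp_rot: [-3.141, 0.0, 1.596]
ft_force: [-0.5, 0.2, -0.5]
opening: 0.999
```

Emit:
arm_command:
  steps:
    - [0, 0, 0, 0, 0, 0]
    - [0, 0, 0, 0, 0, 0]
    - [0, 0, 0, 0, 0, 0]
    - [0, 0, 0, 0, 0, 0]
    - [0, 0, 0, 0, 0, 0]
    - [0, 0, 0, 0, 0, 0]
    - [0, 0, 0, 0, 0, 0]
    - [0, 0, 0, 0, 0, 0]
    - [0, 0, 0, 0, 0, 0]
    - [0, 0, 0, 0, 0, 0]
    - [0, 0, 0, 0, 0, 0]
    - [0, 0, 0, 0, 0, 0]
  jaw: 2

```text
t: 9.95
eef_pos: [615.3, 272.8, 234.6]
tcp_rot: [-3.141, 0.0, 1.597]
ft_force: [0.9, -1.5, -0.0]
opening: 0.337
```

Emit:
arm_command:
  steps:
    - [0, 0, -3, 0, 0, 0]
    - [0, 0, -6, 0, 0, 0]
    - [0, 0, -10, 0, 0, 0]
    - [0, 0, -10, 0, 0, 0]

```text
t: 10.28
eef_pos: [616.0, 273.4, 341.8]
tcp_rot: [3.132, -0.003, 1.597]
ft_force: [0.8, 0.8, -2.7]
opening: 0.338
```

```bash
python3 -c "
from h import *
print(state()['eef_pos'],state()['opening'])
print(togo((470,160,335),np.radians(95)))
print(togo((555,-97.5,335),np.radians(99)))"
```

```text
[615.96127507 273.41125453 341.76548937] 0.33774283819538375
(array([-10.96, -14.89,   0.51]), array([ 0.53, -0.15, -3.51]))
(array([-36.92,  -7.06,   0.51]), array([ 0.53, -0.13, -7.51]))
```

Emit:
arm_command:
  steps:
    - [-3, -6, 0, 0, 0, -1]
    - [-6, -11, 0, 0, 0, -2]
    - [-10, -14.5, 0, 0, 0, -3.5]
    - [-14, -14.5, 0, 0, 0, -4]
    - [-18, -14.5, 0, 0, 0, -5]
    - [-22, -13.5, 0, 0, 0, -6]
    - [-26, -12, 0, 0, 0, -7]
    - [-30, -10, 0, 0, 0, -7.5]
    - [-34, -8, 0.5, 0, 0, -7.5]
    - [-36.8, -7.2, 0.5, 0, 0, -7.5]
    - [-36.8, -7.2, 0.5, 0, 0, -7.5]
    - [-36.8, -7.2, 0.5, 0, 0, -7.5]

```text
t: 11.28
eef_pos: [554.2, -101.2, 328.9]
tcp_rot: [3.141, 0.001, 1.724]
ft_force: [-1.4, 0.2, -4.0]
opening: 0.332
```

Emit:
arm_command:
  steps:
    - [0, 0, 2, 0, 0, 0]
    - [0, 0, 4.3, 0, 0, 0]
    - [0, 0, 4.3, 0, 0, 0]

```text
t: 11.53
eef_pos: [551.9, -96.5, 283.1]
tcp_rot: [-3.136, -0.003, 1.727]
ft_force: [-1.4, 0.7, -3.3]
opening: 0.334
```

Run:
```python
from h import *
im,m=shot("wrist","w7"); print(state()["eef_pos"],state()["tcp_rot"])
cv2.imwrite("pics/w7c.png",cv2.resize(im[100:250,210:490],None,fx=2.8,fy=2.8,interpolation=cv2.INTER_CUBIC))
```

```text
[552.35526784 -96.47384107 284.92493924] [-3.13742105e+00 -2.01528736e-03  1.72746618e+00]
```

View pics/w7c.png

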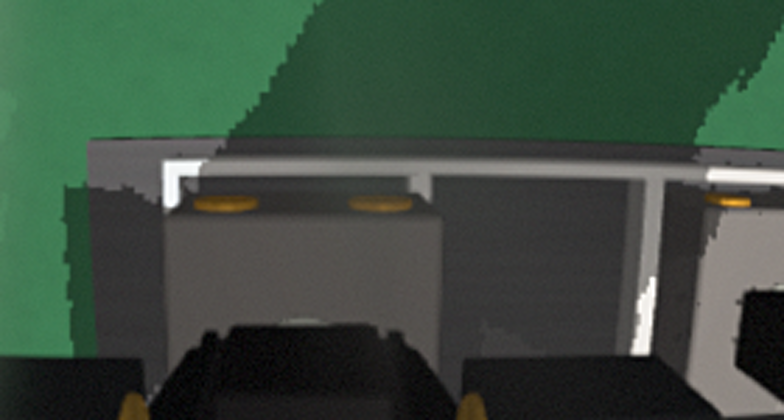

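Run:
```python
from h import *
m=camera_model("wrist"); s=state(); A=R(s["tcp_rot"]); print(s["eef_pos"],s["tcp_rot"])
zt=s["eef_pos"][2]-234.6+38
for nm,uv,z in (("L outer",(163,159),20),("L inner",(181,177),20),("div-1 left",(409,177),20),("div-1 right",(432,177),20),("front outer@300",(300,159),20),("front inner@300",(300,176),20),("mod L",(167,215),zt),("mod R",(441,215),zt),("mod L2",(169,300),zt),("mod R2",(440,300),zt)):
    p=plane("wrist",(uv[0]/2.8+210,uv[1]/2.8+100),z,m)[0]; print(nm,(A.T@(np.r_[p,0]-s["eef_pos"]))[:2].round(1))
```

```text
[552.35526784 -96.47384107 284.92493924] [-3.13742105e+00 -2.01528736e-03  1.72746618e+00]
L outer [-39.6 -38.5]
L inner [-34.5 -33.3]
div-1 left [ 30.7 -33.3]
div-1 right [ 37.4 -33.4]
front outer@300 [ -0.5 -38.3]
front inner@300 [ -0.5 -33.4]
mod L [-28.2 -34. ]
mod R [ 29. -34.]
mod L2 [-28.4 -15.6]
mod R2 [ 29.4 -15.6]
```

Emit:
arm_command:
  steps:
    - [-0.22, 0.35, 0, 0, 0, 0]
    - [-0.22, 0.35, 1, 0, 0, 0]
    - [-0.22, 0.35, 2, 0, 0, 0]
    - [-0.22, 0.35, 2, 0, 0, 0]
    - [-0.22, 0.35, 2, 0, 0, 0]

```text
t: 12.0
eef_pos: [556.5, -98.3, 266.3]
tcp_rot: [-3.141, -0.0, 1.728]
ft_force: [0.8, -0.1, -3.9]
opening: 0.334
```

Run:
```python
from h import *
im,m=shot("wrist","w8"); s=state(); A=R(s["tcp_rot"]); print(s["eef_pos"],s["tcp_rot"])
cv2.imwrite("pics/w8c.png",cv2.resize(im[120:240,230:430],None,fx=4,fy=4,interpolation=cv2.INTER_CUBIC))
```

```text
[556.64334548 -98.30078544 266.70619558] [-3.14126389e+00 -5.10739638e-05  1.72765099e+00]
```

View pics/w8c.png

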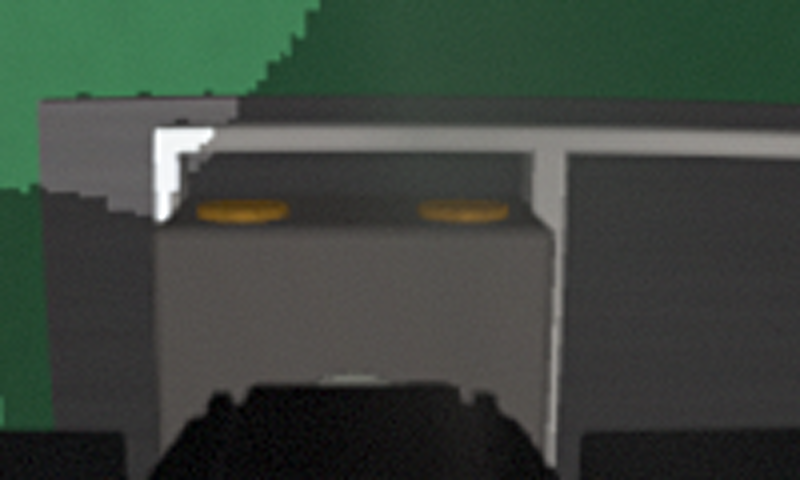

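Run:
```python
from h import *
m=camera_model("wrist"); s=state(); A=R(s["tcp_rot"])
b=s["eef_pos"][2]-234.6
for nm,uv,z in (("L inner",(181,154),20),("div left",(532,154),20),("front inner",(350,153),20),("mod L",(156,229),b+38),("mod R",(553,229),b+38),("modbot L",(182,190),b),("modbot R",(530,190),b)):
    p=plane("wrist",(uv[0]/4+230,uv[1]/4+120),z,m)[0]; print(nm,(A.T@(np.r_[p,0]-s["eef_pos"]))[:2].round(1))
```

```text
L inner [-31.3 -39.3]
div left [ 33.6 -39.4]
front inner [ -0.1 -39.3]
mod L [-28.4 -34.1]
mod R [ 29.6 -34.1]
modbot L [-29.6 -34.3]
modbot R [ 31.6 -34.4]
```

Emit:
arm_command:
  steps:
    - [0.04, -0.2, 0, 0, 0, 0]
    - [0.04, -0.2, 0.7, 0, 0, 0]
    - [0.04, -0.2, 1.4, 0, 0, 0]
    - [0.04, -0.2, 1.9, 0, 0, 0]
    - [0.04, -0.2, 2.3, 0, 0, 0]
    - [0.04, -0.2, 2.3, 0, 0, 0]

```text
t: 12.55
eef_pos: [554.5, -98.3, 242.6]
tcp_rot: [-3.14, -0.001, 1.727]
ft_force: [0.2, -0.1, -4.0]
opening: 0.334
```

Emit:
arm_command:
  steps:
    - [0, 0, 0.15, 0, 0, 0]
    - [0, 0, 0.25, 0, 0, 0]
    - [0, 0, 0.3, 0, 0, 0]
    - [0, 0, 0.3, 0, 0, 0]

```text
t: 12.88
eef_pos: [554.7, -98.3, 241.1]
tcp_rot: [3.141, 0.0, 1.728]
ft_force: [-0.8, -0.3, -0.7]
opening: 0.334
```

Module B is resting on the floor. I release, rise clear, then go over the grip bar with the jaws across it (yaw 9°).

Emit:
arm_command:
  steps:
    - [0, 0, 0, 0, 0, 0]
    - [0, 0, 0, 0, 0, 0]
    - [0, 0, 0, 0, 0, 0]
    - [0, 0, -3, 0, 0, 0]
    - [0, 0, -7, 0, 0, 0]
    - [0, 0, -11, 0, 0, 0]
    - [0, 0, -15, 0, 0, 0]
    - [0, 0, -19, 0, 0, 0]
    - [0, 0, -23, 0, 0, 0]
    - [0, 0, -23, 0, 0, 0]
  jaw: 7

```text
t: 13.72
eef_pos: [554.4, -98.2, 478.6]
tcp_rot: [3.131, 0.005, 1.728]
ft_force: [1.0, -0.1, -0.2]
opening: 0.733
```

Run:
```python
from h import *
print(state()['eef_pos'],togo((698.6,-2.5,475),np.radians(9)))
im,m=shot("wrist","w9"); S,_=shot("scene","s9"); D,_=shot("side","d9")
t=np.radians(9); R9=np.array([[np.cos(t),-np.sin(t)],[np.sin(t),np.cos(t)]]); O=np.array([544.5,-26.9])
P=[np.r_[O+R9@[156,y],256] for y in(-124,0,124)]
for n in("scene","side"): print(n,proj(n,P).round(0).tolist())
cv2.imwrite("pics/c9.png",np.vstack([cv2.resize(S[170:320,230:400],(800,300*800//340*1)) if 0 else cv2.resize(S[180:310,240:440],(600,390)),cv2.resize(im[100:170,200:500],(600,140))]))
```

```text
[554.4484898  -98.16086331 478.56077984] (array([ 7.2 , 15.73,  0.48]), array([ 0.71, -0.24, 89.99]))
scene [[277.0, 245.0], [334.0, 226.0], [387.0, 208.0]]
side [[274.0, 134.0], [263.0, 155.0], [251.0, 181.0]]
```

View pics/c9.png

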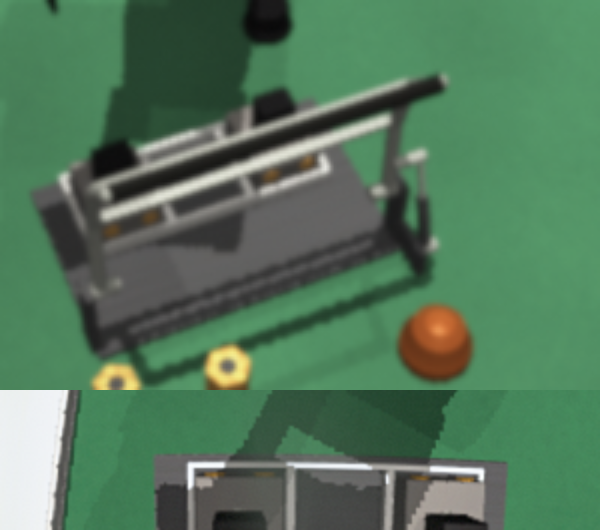

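Both modules sit in the outer bays. The projected bar ends agree with the picture to a few pixels. I go over the bar.

Emit:
arm_command:
  steps:
    - [7.2, 15.7, 0, 0, 0, 90]
    - [7.2, 15.7, 0, 0, 0, 90]
    - [7.2, 15.7, 0, 0, 0, 90]
    - [7.2, 15.7, 0, 0, 0, 90]
    - [7.2, 15.7, 0, 0, 0, 90]
    - [7.2, 15.7, 0, 0, 0, 90]
    - [7.2, 15.7, 0, 0, 0, 90]
    - [7.2, 15.7, 0, 0, 0, 90]
    - [7.2, 15.7, 0, 0, 0, 90]
    - [7.2, 15.7, 0, 0, 0, 90]
    - [7.2, 15.7, 0, 0, 0, 90]
    - [7.2, 15.7, 0, 0, 0, 90]

```text
t: 14.87
eef_pos: [698.7, -2.7, 468.1]
tcp_rot: [-3.141, 0.004, 0.221]
ft_force: [-0.2, -0.1, -0.3]
opening: 0.738
```

Emit:
arm_command:
  steps:
    - [0, 0, 0, 0, 0, 0]
    - [0, 0, 0, 0, 0, 0]
    - [0, 0, 0, 0, 0, 0]
    - [0, 0, 0, 0, 0, 0]

```text
t: 15.2
eef_pos: [698.5, -2.7, 470.1]
tcp_rot: [-3.141, 0.001, 0.231]
ft_force: [-0.5, 0.2, -0.3]
opening: 0.737
```

Run:
```python
from h import *
print(state()['eef_pos'],state()['tcp_rot'],togo((698.6,-2.5,427),np.radians(9)))
im,m=shot("wrist","w10")
t=np.radians(9); R9=np.array([[np.cos(t),-np.sin(t)],[np.sin(t),np.cos(t)]]); O=np.array([544.5,-26.9])
print(proj("wrist",[np.r_[O+R9@[156,y],256] for y in(-124,0,60,124)],m).round(0).tolist())
```

```text
[698.52598121  -2.66549143 470.06312355] [-3.14138042e+00  9.58168834e-04  2.30518865e-01] (array([ 0.02, -0.01,  4.31]), array([-0.01,  0.06,  4.21]))
[[307.0, 362.0], [318.0, 224.0], [325.0, 132.0], [333.0, 33.0]]
```

View pics/w10.png

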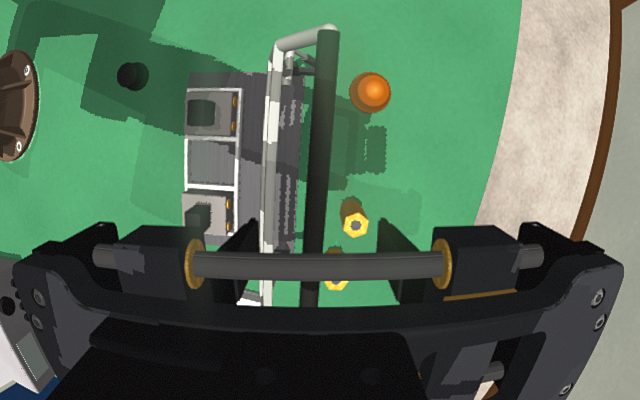

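The bar runs from (328,32) to (310,300), centred between the fingers. I descend and grip it.

Emit:
arm_command:
  steps:
    - [0, 0, 1, 0, 0, 4.2]
    - [0, 0, 3, 0, 0, 4.2]
    - [0, 0, 4.3, 0, 0, 4.2]
    - [0, 0, 4.3, 0, 0, 4.2]
    - [0, 0, 4.3, 0, 0, 4.2]

```text
t: 15.67
eef_pos: [698.6, -2.7, 427.5]
tcp_rot: [-3.141, 0.001, 0.155]
ft_force: [-0.3, -0.7, 0.3]
opening: 0.735
```

Emit:
arm_command:
  steps:
    - [0, 0, 0, 0, 0, 0]
    - [0, 0, 0, 0, 0, 0]
    - [0, 0, 0, 0, 0, 0]
    - [0, 0, 0, 0, 0, 0]
    - [0, 0, 0, 0, 0, 0]
    - [0, 0, 0, 0, 0, 0]
    - [0, 0, 0, 0, 0, 0]
    - [0, 0, 0, 0, 0, 0]
    - [0, 0, 0, 0, 0, 0]
    - [0, 0, 0, 0, 0, 0]
    - [0, 0, 0, 0, 0, 0]
  jaw: 0.3

```text
t: 16.58
eef_pos: [697.1, -2.9, 427.6]
tcp_rot: [-3.141, 0.007, 0.154]
ft_force: [-14.8, -3.2, 5.7]
opening: 0.141
```

```bash
python3 -c "
import numpy as np
a0=76.3
for k in range(0,25):
    a=np.radians(a0+4.3*k); b=np.radians(a0); print(k,round(19*(np.cos(a)-np.cos(b)),1),round(-19*(np.sin(a)-np.sin(b)),1))"
```

```text
0 0.0 -0.0
1 -1.4 -0.3
2 -2.8 -0.5
3 -4.2 -0.5
4 -5.7 -0.5
5 -7.1 -0.4
6 -8.5 -0.1
7 -9.9 0.2
8 -11.2 0.7
9 -12.5 1.2
10 -13.8 1.9
11 -15.0 2.6
12 -16.2 3.5
13 -17.3 4.4
14 -18.3 5.4
15 -19.2 6.5
16 -20.1 7.6
17 -20.9 8.8
18 -21.5 10.0
19 -22.1 11.3
20 -22.6 12.7
21 -23.0 14.1
22 -23.3 15.5
23 -23.4 16.9
24 -23.5 18.3
```

Emit:
arm_command:
  steps:
    - [-1.4, 0, -0.3, 0, 0, 0]
    - [-2.8, 0, -0.5, 0, 0, 0]
    - [-4.2, 0, -0.5, 0, 0, 0]
    - [-5.7, 0, -0.5, 0, 0, 0]
    - [-7.1, 0, -0.4, 0, 0, 0]

```text
t: 17.0
eef_pos: [628.1, -13.4, 433.1]
tcp_rot: [3.141, -0.005, 0.154]
ft_force: [3.9, 1.6, 2.0]
opening: 0.139
```

Forces are low; I continue along the arc, relative to this pose.

Emit:
arm_command:
  steps:
    - [-1.4, 0, 0.3, 0, 0, 0]
    - [-2.8, 0, 0.6, 0, 0, 0]
    - [-4.1, 0, 1.1, 0, 0, 0]
    - [-5.4, 0, 1.6, 0, 0, 0]
    - [-6.7, 0, 2.3, 0, 0, 0]
    - [-7.9, 0, 3.0, 0, 0, 0]
    - [-9.1, 0, 3.9, 0, 0, 0]
    - [-10.2, 0, 4.8, 0, 0, 0]
    - [-11.2, 0, 5.8, 0, 0, 0]

```text
t: 17.75
eef_pos: [516.7, -30.7, 373.9]
tcp_rot: [-3.142, -0.0, 0.154]
ft_force: [-1.2, 0.6, -0.8]
opening: 0.141
```

Emit:
arm_command:
  steps:
    - [-0.9, 0, 1.1, 0, 0, 0]
    - [-1.8, 0, 2.2, 0, 0, 0]
    - [-2.6, 0, 3.4, 0, 0, 0]
    - [-3.2, 0, 4.6, 0, 0, 0]
    - [-3.8, 0, 5.9, 0, 0, 0]
    - [-4.3, 0, 7.3, 0, 0, 0]
    - [-4.7, 0, 8.7, 0, 0, 0]
    - [-5.0, 0, 10.1, 0, 0, 0]
    - [-5.0, 0, 10.1, 0, 0, 0]

```text
t: 18.5
eef_pos: [467.1, -38.5, 270.7]
tcp_rot: [-3.14, 0.005, 0.154]
ft_force: [-5.5, -2.2, -5.4]
opening: 0.138
```

Emit:
arm_command:
  steps:
    - [-0.1, 0, 0.7, 0, 0, 0]
    - [-0.15, 0, 1.4, 0, 0, 0]
    - [-0.2, 0, 2.0, 0, 0, 0]
    - [-0.2, 0, 2.4, 0, 0, 0]
    - [-0.2, 0, 2.4, 0, 0, 0]

```text
t: 18.92
eef_pos: [464.9, -38.8, 248.0]
tcp_rot: [-3.14, 0.006, 0.155]
ft_force: [-11.2, -4.9, -4.8]
opening: 0.141
```

Emit:
arm_command:
  steps:
    - [0.1, 0, 0.2, 0, 0, 0]
    - [0.1, 0, 0.4, 0, 0, 0]
    - [0.1, 0, 0.4, 0, 0, 0]

```text
t: 19.17
eef_pos: [465.2, -38.7, 244.2]
tcp_rot: [-3.139, 0.009, 0.155]
ft_force: [-16.6, -9.9, -6.0]
opening: 0.139
```

Emit:
arm_command:
  steps:
    - [0, 0, 0, 0, 0, 0]
    - [0, 0, 0, 0, 0, 0]
    - [0, 0, 0, 0, 0, 0]
    - [0, 0, 0, 0, 0, 0]
    - [0, 0, 0, 0, 0, 0]
    - [0, 0, -3, 0, 0, 0]
    - [0, 0, -7, 0, 0, 0]
    - [0, 0, -11, 0, 0, 0]
    - [0, 0, -11, 0, 0, 0]
  jaw: 6

```text
t: 19.92
eef_pos: [468.0, -38.6, 361.1]
tcp_rot: [3.138, -0.009, 0.155]
ft_force: [-0.3, 0.8, 0.1]
opening: 0.626
```

Run:
```python
from h import *
print(state()['eef_pos'],togo((552.5,-98,360),np.radians(99)))
S,_=shot("scene","s11"); D,_=shot("side","d11")
t=np.radians(9); R9=np.array([[np.cos(t),-np.sin(t)],[np.sin(t),np.cos(t)]]); O=np.array([544.5,-26.9])
for th in (1.7,1.8,1.85):
    a=np.radians(179.4)+th-1.8; x=110+190*np.cos(a); z=72+190*np.sin(a)
    for n in("scene","side"): print(th,n,proj(n,[np.r_[O+R9@[x,y],z] for y in(-124,124)]).round(1).tolist())
cv2.imwrite("pics/c11.png",np.vstack([cv2.resize(S[190:290,230:410],(792,440))[:290],cv2.resize(D[200:310,250:410],(432,297)).repeat(1,1) if 0 else np.pad(cv2.resize(D[200:310,250:410],(436,300)),((0,0),(0,356),(0,0)))]))
```

```text
[467.98105377 -38.58400982 361.06256039] (array([7.43, 7.17, 0.2 ]), array([  0.59,  -0.25, -90.14]))
1.7 scene [[247.0, 212.1], [337.3, 183.8]]
1.7 side [[367.8, 198.8], [365.7, 256.1]]
1.8 scene [[247.6, 216.5], [336.8, 188.3]]
1.8 side [[367.8, 205.4], [365.8, 263.5]]
1.85 scene [[247.9, 218.9], [336.7, 190.7]]
1.85 side [[367.6, 208.6], [365.5, 267.1]]
```

View pics/c11.png

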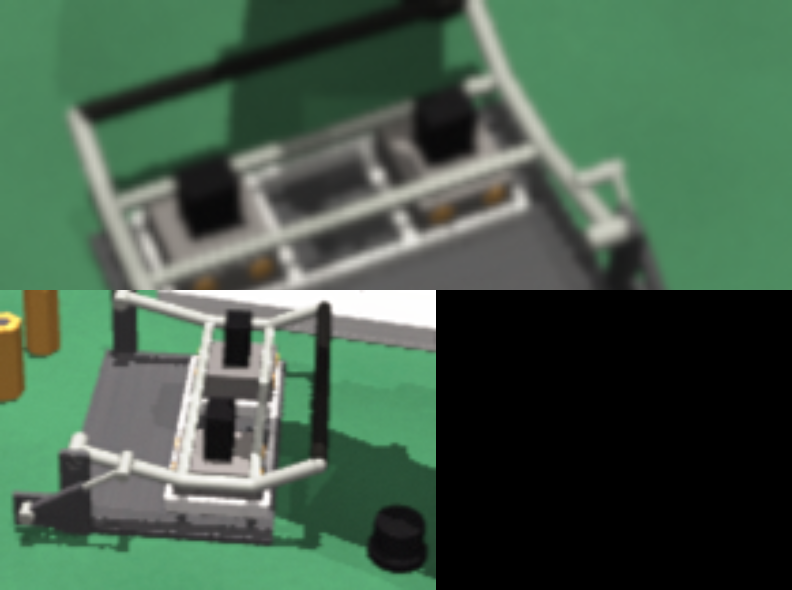

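The yoke is shut: the side view puts the bar ends at about (368,207) and (368,263), which matches 1.8 rad. Now to cap B, with the jaws opened only 5 cm.

Emit:
arm_command:
  steps:
    - [7.6, 7.2, 0, 0, 0, -90]
    - [7.6, 7.2, 0, 0, 0, -90]
    - [7.6, 7.2, 0, 0, 0, -90]
    - [7.6, 7.2, 0, 0, 0, -90]
    - [7.6, 7.2, 0, 0, 0, -90]
    - [7.6, 7.2, 0, 0, 0, -90]
    - [7.6, 7.2, 0, 0, 0, -90]
    - [7.6, 7.2, 0, 0, 0, -90]
    - [7.6, 7.2, 0, 0, 0, -90]
    - [7.6, 7.2, 0, 0, 0, -90]
    - [7.6, 7.2, 0, 0, 0, -90]
    - [7.6, 7.2, 0, 0, 0, -90]
  jaw: 5

```text
t: 21.02
eef_pos: [553.4, -98.0, 353.2]
tcp_rot: [-3.139, -0.001, 1.66]
ft_force: [0.3, -0.0, -0.0]
opening: 0.522
```

Emit:
arm_command:
  steps:
    - [0, 0, 0, 0, 0, 0]
    - [0, 0, 0, 0, 0, 0]
    - [0, 0, 0, 0, 0, 0]

```text
t: 21.27
eef_pos: [553.4, -98.1, 354.0]
tcp_rot: [-3.14, -0.0, 1.65]
ft_force: [-0.9, 0.9, 0.2]
opening: 0.525
```

Run:
```python
from h import *
print(togo((554.7,-98.3,247),np.radians(99)))
im,m=shot("wrist","w12")
g=im.max(2); s=state(); A=R(s["tcp_rot"])
for b,c,l in blobs(bx(g<60,(250,110,400,238)),150):
    cn=np.argwhere(l)[:,::-1]; q=(np.c_[plane("wrist",cn,86.5,m),np.zeros(len(cn))]-s["eef_pos"])@A
    print(b,q[:,:2].min(0).round(1),q[:,:2].max(0).round(1))
```

```text
(array([-0.04,  0.14, 10.7 ]), array([-0.06, -0.02, -4.46]))
[250 110 150  11 784] [-54.3 -77.2] [ 65.8 -68.2]
[265 145  14  18 174] [-42.6 -48. ] [-31.9 -34.2]
[250 170  35  68 990] [-58.7 -27.5] [-28.1  30.8]
[ 296  177   42   38 1378] [-17.7 -21.6] [16.1  9.7]
[336 218  52  20 495] [15.6 13.3] [60.2 30.8]
```

Emit:
arm_command:
  steps:
    - [-0.06, -0.1, 1, 0, 0, -4.5]
    - [-0.06, -0.1, 4, 0, 0, -4.5]
    - [-0.06, -0.1, 7, 0, 0, -4.5]
    - [-0.06, -0.1, 9.5, 0, 0, -4.5]
    - [-0.06, -0.1, 10.6, 0, 0, -4.5]
    - [-0.06, -0.1, 10.6, 0, 0, -4.5]
    - [-0.06, -0.1, 10.6, 0, 0, -4.5]

```text
t: 21.9
eef_pos: [552.7, -98.8, 249.0]
tcp_rot: [-3.141, -0.0, 1.732]
ft_force: [-0.2, -0.1, 0.5]
opening: 0.528
```

Emit:
arm_command:
  steps:
    - [0, 0, 0, 0, 0, 0]
    - [0, 0, 0, 0, 0, 0]
    - [0, 0, 0, 0, 0, 0]
    - [0, 0, 0, 0, 0, 0]
    - [0, 0, 0, 0, 0, 0]
    - [0, 0, 0, 0, 0, 0]
  jaw: 2

```text
t: 22.4
eef_pos: [552.5, -98.6, 249.9]
tcp_rot: [3.14, 0.0, 1.732]
ft_force: [-0.6, 2.4, 6.6]
opening: 0.336
```

Emit:
arm_command:
  steps:
    - [0, 0, -0.4, 0, 0, 0]
    - [0, 0, -0.8, 0, 0, 0]
    - [0, 0, -1.1, 0, 0, 0]
    - [0, 0, -1.4, 0, 0, 0]

```text
t: 22.73
eef_pos: [552.6, -98.6, 263.6]
tcp_rot: [3.141, 0.0, 1.733]
ft_force: [2.7, 4.3, 3.7]
opening: 0.333
```

Emit:
arm_command:
  steps:
    - [0, 0, -0.2, 0, 0, 0]
    - [0, 0, -0.4, 0, 0, 0]
    - [0, 0, -0.5, 0, 0, 0]
    - [0, 0, -0.5, 0, 0, 0]

```text
t: 23.07
eef_pos: [552.6, -98.7, 268.0]
tcp_rot: [3.141, 0.0, 1.733]
ft_force: [2.8, 4.0, 0.5]
opening: 0.338
```

Emit:
arm_command:
  steps:
    - [0, 0, -0.1, 0, 0, 0]
    - [0, 0, -0.2, 0, 0, 0]
    - [0, 0, -0.2, 0, 0, 0]

```text
t: 23.32
eef_pos: [552.6, -98.7, 268.4]
tcp_rot: [-3.141, -0.0, 1.733]
ft_force: [8.4, 3.0, -19.3]
opening: 0.336
```

The cap is against its stop (18.5 mm of travel, -19 N). I ease off, release, rise and go to cap A.

Emit:
arm_command:
  steps:
    - [0, 0, 0.15, 0, 0, 0]
    - [0, 0, 0.15, 0, 0, 0]
    - [0, 0, 0.15, 0, 0, 0]

```text
t: 23.57
eef_pos: [552.6, -98.7, 268.1]
tcp_rot: [3.141, 0.0, 1.733]
ft_force: [4.7, 3.6, -5.1]
opening: 0.337
```

Emit:
arm_command:
  steps:
    - [0, 0, 0, 0, 0, 0]
    - [0, 0, 0, 0, 0, 0]
    - [0, 0, 0, 0, 0, 0]
    - [0, 0, -3, 0, 0, 0]
    - [0, 0, -7, 0, 0, 0]
    - [0, 0, -8, 0, 0, 0]
    - [0, 0, -8, 0, 0, 0]
  jaw: 5

```text
t: 24.15
eef_pos: [552.5, -98.9, 351.4]
tcp_rot: [3.137, 0.003, 1.733]
ft_force: [-0.6, -0.6, -0.0]
opening: 0.528
```

```bash
python3 -c "
from h import *
print(state()['eef_pos'],state()['opening'],togo((532,44,340),np.radians(99)))"
```

```text
[552.523609   -98.91721377 351.38201812] 0.5279472041256734 (array([14.44,  0.27,  1.1 ]), array([0.27, 0.15, 0.28]))
```

Emit:
arm_command:
  steps:
    - [4, 0.1, 0, 0, 0, 0]
    - [8, 0.2, 0, 0, 0, 0]
    - [12, 0.3, 0, 0, 0, 0.3]
    - [14.4, 0.3, 0, 0, 0, 0.3]
    - [14.4, 0.3, 0, 0, 0, 0.3]
    - [14.4, 0.3, 0, 0, 0, 0.3]
    - [14.4, 0.3, 0, 0, 0, 0.3]

```text
t: 24.73
eef_pos: [532.2, 43.5, 347.6]
tcp_rot: [-3.141, 0.0, 1.728]
ft_force: [1.0, 0.3, 0.6]
opening: 0.524
```

Run:
```python
from h import *
print(state()["eef_pos"],togo((532,44,249),np.radians(99)))
im,m=shot("wrist","w13")
g=im.max(2); s=state(); A=R(s["tcp_rot"])
for b,c,l in blobs(bx(g<60,(250,110,400,238)),300):
    cn=np.argwhere(l)[:,::-1]; q=(np.c_[plane("wrist",cn,86.5,m),np.zeros(len(cn))]-s["eef_pos"])@A
    print(b,q[:,:2].min(0).round(1),q[:,:2].max(0).round(1))
```

```text
[532.19759376  43.45477526 347.57605473] (array([ 0.06, -0.  ,  9.86]), array([-0.06,  0.01, -0.  ]))
[ 299  183   40   37 1356] [-14.8 -18. ] [17. 12.]
[250 218  26  20 310] [-56.7  11.3] [-35.1  28.4]
[361 218  25  20 310] [36.3 11.2] [57.5 28.2]
```

Emit:
arm_command:
  steps:
    - [0.1, 0, 2, 0, 0, 0]
    - [0.1, 0, 5, 0, 0, 0]
    - [0.1, 0, 8, 0, 0, 0]
    - [0.1, 0, 9.8, 0, 0, 0]
    - [0.1, 0, 9.8, 0, 0, 0]
    - [0.1, 0, 9.8, 0, 0, 0]

```text
t: 25.28
eef_pos: [532.2, 43.8, 249.7]
tcp_rot: [-3.14, -0.0, 1.726]
ft_force: [0.0, -0.5, 0.4]
opening: 0.523
```

Emit:
arm_command:
  steps:
    - [0, 0, 0, 0, 0, 0]
    - [0, 0, 0, 0, 0, 0]
    - [0, 0, 0, 0, 0, 0]
    - [0, 0, 0, 0, 0, 0]
    - [0, 0, 0, 0, 0, 0]
    - [0, 0, 0, 0, 0, 0]
  jaw: 2

```text
t: 25.78
eef_pos: [532.2, 44.4, 251.5]
tcp_rot: [3.14, 0.001, 1.728]
ft_force: [-0.9, -4.9, 4.9]
opening: 0.336
```

Emit:
arm_command:
  steps:
    - [0, 0, -0.4, 0, 0, 0]
    - [0, 0, -0.8, 0, 0, 0]
    - [0, 0, -1.2, 0, 0, 0]
    - [0, 0, -1.6, 0, 0, 0]
    - [0, 0, -1.8, 0, 0, 0]
    - [0, 0, -1.9, 0, 0, 0]

```text
t: 26.28
eef_pos: [532.2, 44.4, 269.9]
tcp_rot: [3.14, 0.001, 1.728]
ft_force: [4.9, -5.8, -15.7]
opening: 0.336
```

Emit:
arm_command:
  steps:
    - [0, 0, 0.12, 0, 0, 0]
    - [0, 0, 0.12, 0, 0, 0]
    - [0, 0, 0.12, 0, 0, 0]

```text
t: 26.53
eef_pos: [532.2, 44.4, 269.2]
tcp_rot: [3.14, 0.001, 1.728]
ft_force: [-0.9, -6.1, 6.5]
opening: 0.334
```

Emit:
arm_command:
  steps:
    - [0, 0, 0, 0, 0, 0]
    - [0, 0, 0, 0, 0, 0]
    - [0, 0, 0, 0, 0, 0]
    - [0, 0, -3, 0, 0, 0]
    - [0, 0, -7, 0, 0, 0]
    - [0, 0, -9, 0, 0, 0]
    - [0, 0, -9, 0, 0, 0]
  jaw: 6

```text
t: 27.12
eef_pos: [532.3, 45.0, 362.3]
tcp_rot: [3.135, 0.001, 1.728]
ft_force: [-0.4, 0.9, -0.3]
opening: 0.626
```

Run:
```python
from h import *
print(state()['eef_pos'],togo((465.5,-38.7,340),np.radians(9)))
S,_=shot("scene","s14"); D,_=shot("side","d14"); W,_=shot("wrist","w14")
D2=np.pad(cv2.resize(D[200:310,250:410],(436,300)),((0,0),(0,356),(0,0)))
D2[:,436:]=cv2.resize(W[90:240,230:408],(356,300))
cv2.imwrite("pics/c14.png",np.vstack([cv2.resize(S[190:290,230:410],(792,440))[:290],D2]))
```

```text
[532.30677018  45.02401966 362.27220009] (array([-7.22, -7.92,  2.18]), array([ 0.36, -0.24, 90.  ]))
```

View pics/c14.png

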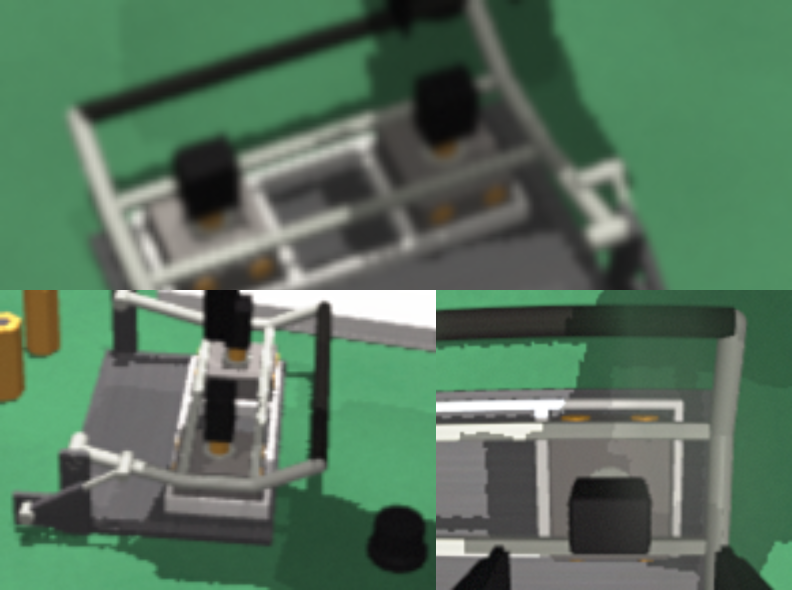

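Both caps are out, with the yellow stems showing under each; the yoke is still shut and both modules are seated. Next I grip the bar to open it.

Emit:
arm_command:
  steps:
    - [-7.2, -7.9, 0, 0, 0, 90]
    - [-7.2, -7.9, 0, 0, 0, 90]
    - [-7.2, -7.9, 0, 0, 0, 90]
    - [-7.2, -7.9, 0, 0, 0, 90]
    - [-7.2, -7.9, 0, 0, 0, 90]
    - [-7.2, -7.9, 0, 0, 0, 90]
    - [-7.2, -7.9, 0, 0, 0, 90]
    - [-7.2, -7.9, 0, 0, 0, 90]
    - [-7.2, -7.9, 0, 0, 0, 90]
    - [-7.2, -7.9, 0, 0, 0, 90]
    - [-7.2, -7.9, 0, 0, 0, 90]
    - [-7.2, -7.9, 0, 0, 0, 90]

```text
t: 28.27
eef_pos: [465.1, -38.6, 356.6]
tcp_rot: [-3.14, 0.002, 0.221]
ft_force: [0.8, -0.2, 0.6]
opening: 0.63
```

Emit:
arm_command:
  steps:
    - [0, 0, 0, 0, 0, 0]
    - [0, 0, 0, 0, 0, 0]
    - [0, 0, 0, 0, 0, 0]

```text
t: 28.52
eef_pos: [465.2, -38.6, 357.4]
tcp_rot: [-3.141, 0.001, 0.232]
ft_force: [-0.4, -0.6, 0.0]
opening: 0.629
```

Run:
```python
from h import *
s=state(); print(s['eef_pos'],s["opening"],togo((465.2,-38.7,245.5),np.radians(9)))
```

```text
[465.16850056 -38.58380596 357.38026521] 0.6291226234094478 (array([1.000e-02, 2.000e-02, 1.119e+01]), array([-0.03,  0.07,  4.28]))
```

Emit:
arm_command:
  steps:
    - [0, 0, 1, 0, 0, 4.3]
    - [0, 0, 4, 0, 0, 4.3]
    - [0, 0, 7.5, 0, 0, 4.3]
    - [0, 0, 10, 0, 0, 4.3]
    - [0, 0, 11.2, 0, 0, 4.3]
    - [0, 0, 11.2, 0, 0, 4.3]
    - [0, 0, 11.2, 0, 0, 4.3]

```text
t: 29.1
eef_pos: [465.3, -38.7, 245.7]
tcp_rot: [-3.141, 0.002, 0.154]
ft_force: [0.7, -0.8, 0.7]
opening: 0.631
```

Emit:
arm_command:
  steps:
    - [0, 0, 0, 0, 0, 0]
    - [0, 0, 0, 0, 0, 0]
    - [0, 0, 0, 0, 0, 0]
    - [0, 0, 0, 0, 0, 0]
    - [0, 0, 0, 0, 0, 0]
    - [0, 0, 0, 0, 0, 0]
    - [0, 0, 0, 0, 0, 0]
    - [0, 0, 0, 0, 0, 0]
    - [0, 0, 0, 0, 0, 0]
    - [0, 0, 0, 0, 0, 0]
  jaw: 0.3

```text
t: 29.93
eef_pos: [464.2, -38.7, 246.0]
tcp_rot: [-3.141, 0.004, 0.153]
ft_force: [-7.7, -3.8, 5.9]
opening: 0.143
```

Emit:
arm_command:
  steps:
    - [0.1, 0, -1.4, 0, 0, 0]
    - [0.2, 0, -2.8, 0, 0, 0]
    - [0.5, 0, -4.2, 0, 0, 0]
    - [0.9, 0, -5.6, 0, 0, 0]
    - [1.4, 0, -7.0, 0, 0, 0]

```text
t: 30.35
eef_pos: [477.7, -36.6, 315.7]
tcp_rot: [-3.14, 0.007, 0.153]
ft_force: [-6.0, -4.8, -4.3]
opening: 0.141
```

Emit:
arm_command:
  steps:
    - [0.6, 0, -1.3, 0, 0, 0]
    - [1.2, 0, -2.5, 0, 0, 0]
    - [2.0, 0, -3.7, 0, 0, 0]
    - [2.9, 0, -4.8, 0, 0, 0]
    - [3.8, 0, -5.9, 0, 0, 0]
    - [4.8, 0, -6.9, 0, 0, 0]
    - [5.9, 0, -7.8, 0, 0, 0]
    - [7.1, 0, -8.7, 0, 0, 0]
    - [8.3, 0, -9.4, 0, 0, 0]
    - [9.6, 0, -10.1, 0, 0, 0]
    - [10.9, 0, -10.6, 0, 0, 0]
    - [12.2, 0, -11.1, 0, 0, 0]

```text
t: 31.35
eef_pos: [599.5, -17.4, 428.9]
tcp_rot: [-3.141, -0.001, 0.153]
ft_force: [-1.5, 2.8, -1.4]
opening: 0.139
```

Emit:
arm_command:
  steps:
    - [1.4, 0, -0.3, 0, 0, 0]
    - [2.8, 0, -0.6, 0, 0, 0]
    - [4.2, 0, -0.7, 0, 0, 0]
    - [5.6, 0, -0.7, 0, 0, 0]
    - [7.0, 0, -0.6, 0, 0, 0]
    - [8.4, 0, -0.4, 0, 0, 0]
    - [9.4, 0, -0.2, 0, 0, 0]
    - [9.4, 0, -0.2, 0, 0, 0]

```text
t: 32.02
eef_pos: [694.1, -3.0, 428.2]
tcp_rot: [-3.141, -0.001, 0.153]
ft_force: [4.9, 3.2, -0.4]
opening: 0.138
```

Emit:
arm_command:
  steps:
    - [0.3, 0, 0, 0, 0, 0]
    - [0.3, 0, 0, 0, 0, 0]
    - [0.3, 0, 0, 0, 0, 0]
    - [0.3, 0, 0, 0, 0, 0]
    - [0.3, 0, 0, 0, 0, 0]
    - [0.3, 0, -2, 0, 0, 0]
    - [0.3, 0, -5, 0, 0, 0]
    - [0.3, 0, -6, 0, 0, 0]
    - [0.3, 0, -6, 0, 0, 0]
  jaw: 7

```text
t: 32.77
eef_pos: [695.2, -3.3, 492.2]
tcp_rot: [3.14, -0.005, 0.152]
ft_force: [0.4, 0.3, 0.0]
opening: 0.708
```

Run:
```python
from h import *
s=state(); print(s['eef_pos'],s["opening"],togo((552.6,-98.7,480),np.radians(99)))
S,_=shot("scene","s15"); D,_=shot("side","d15")
S0=cv2.imread("pics/s9.png"); D0=cv2.imread("pics/d9.png")
D2=np.pad(cv2.resize(D[120:310,230:410],(380,400)),((0,0),(0,420),(0,0)))
D2[:,380:]=cv2.resize(S[170:310,240:400],(420,400))
cv2.imwrite("pics/c15.png",D2)
g0,g=D0[125:200,245:300].max(2),D[125:200,245:300].max(2); print("side diff",np.abs(g.astype(int)-g0).mean())
```

```text
[695.15489611  -3.26349285 492.23273513] 0.7077175495738094 (array([-15.55,   7.27,   1.16]), array([  0.29,  -0.16, -90.27]))
side diff 12.23660606060606
```

View pics/c15.png

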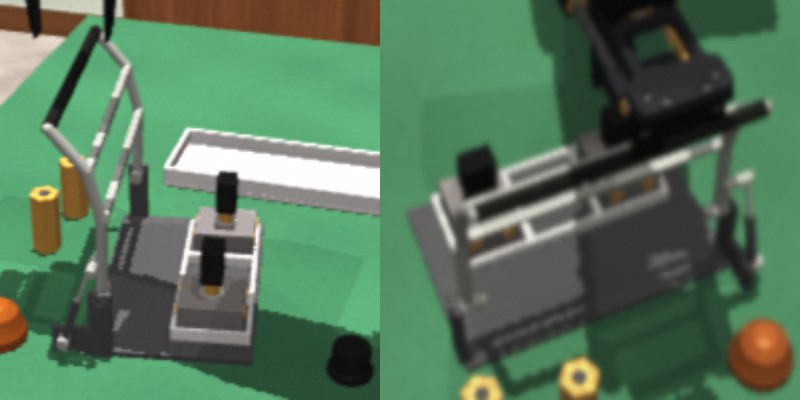

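The yoke is fully open (near bar end at side pixel (252,180), predicted (251,181)). Both modules are in their bays with caps out. I go to module B.

Emit:
arm_command:
  steps:
    - [-15.6, 7.3, 0, 0, 0, -90]
    - [-15.6, 7.3, 0, 0, 0, -90]
    - [-15.6, 7.3, 0, 0, 0, -90]
    - [-15.6, 7.3, 0, 0, 0, -90]
    - [-15.6, 7.3, 0, 0, 0, -90]
    - [-15.6, 7.3, 0, 0, 0, -90]
    - [-15.6, 7.3, 0, 0, 0, -90]
    - [-15.6, 7.3, 0, 0, 0, -90]
    - [-15.6, 7.3, 0, 0, 0, -90]
    - [-15.6, 7.3, 0, 0, 0, -90]
    - [-15.6, 7.3, 0, 0, 0, -90]
    - [-15.6, 7.3, 0, 0, 0, -90]
  jaw: 6

```text
t: 33.87
eef_pos: [552.3, -99.1, 487.3]
tcp_rot: [-3.139, -0.001, 1.659]
ft_force: [0.1, -1.1, -0.2]
opening: 0.633
```

Emit:
arm_command:
  steps:
    - [0, 0, 4, 0, 0, -1]
    - [0, 0, 8, 0, 0, -2]
    - [0, 0, 11, 0, 0, -4]
    - [0, 0, 12, 0, 0, -4.5]
    - [0, 0, 12, 0, 0, -4.5]
    - [0, 0, 12, 0, 0, -4.5]

```text
t: 34.37
eef_pos: [552.7, -99.2, 369.3]
tcp_rot: [-3.141, -0.0, 1.73]
ft_force: [0.4, 0.4, 0.1]
opening: 0.628
```

```bash
cat >> h.py <<'E'
def cap(name,ztop=104.5):
    im,m=shot("wrist",name); g=im.max(2); s=state(); A=R(s["tcp_rot"])
    for b,c,l in blobs(bx(g<60,(260,110,380,245)),300):
        cn=np.argwhere(l)[:,::-1]; q=(np.c_[plane("wrist",cn,ztop,m),np.zeros(len(cn))]-s["eef_pos"])@A
        print(b,q[:,:2].min(0).round(1),q[:,:2].max(0).round(1))
E
python3 - <<'E'
from h import *
s=state(); print(s['eef_pos'],s["opening"],togo((552.6,-98.7,260),np.radians(99)))
cap("w16")
E
```

```text
[552.68959261 -99.20787616 369.30316257] 0.6281728390621353 (array([ 0.05,  0.  , 10.93]), array([-0.03, -0.01,  0.13]))
[ 263  156   22   60 1159] [-44. -40.] [-27.1   9.2]
[ 299  179   40   37 1403] [-15.  -21.1] [17.1  9.1]
```

Emit:
arm_command:
  steps:
    - [0.08, -0.2, 3, 0, 0, 0]
    - [0.08, -0.2, 6.5, 0, 0, 0]
    - [0.08, -0.2, 9.5, 0, 0, 0]
    - [0.08, -0.2, 10.9, 0, 0, 0]
    - [0.08, -0.2, 10.9, 0, 0, 0]
    - [0.08, -0.2, 10.9, 0, 0, 0]

```text
t: 34.92
eef_pos: [550.9, -98.8, 261.3]
tcp_rot: [3.14, 0.001, 1.731]
ft_force: [0.5, -0.7, 0.2]
opening: 0.633
```

Emit:
arm_command:
  steps:
    - [0, 0, 0, 0, 0, 0]
    - [0, 0, 0, 0, 0, 0]
    - [0, 0, 0, 0, 0, 0]
    - [0, 0, 0, 0, 0, 0]
    - [0, 0, 0, 0, 0, 0]
    - [0, 0, 0, 0, 0, 0]
    - [0, 0, 0, 0, 0, 0]
    - [0, 0, 0, 0, 0, 0]
  jaw: 2

```text
t: 35.58
eef_pos: [550.4, -98.7, 260.6]
tcp_rot: [3.141, 0.001, 1.731]
ft_force: [-0.8, -0.7, 5.9]
opening: 0.337
```

Emit:
arm_command:
  steps:
    - [0, 0, -1.5, 0, 0, 0]
    - [0, 0, -3.5, 0, 0, 0]
    - [0, 0, -7, 0, 0, 0]
    - [0, 0, -7, 0, 0, 0]

```text
t: 35.92
eef_pos: [551.0, -98.7, 334.7]
tcp_rot: [3.136, 0.003, 1.731]
ft_force: [1.1, 0.2, -2.6]
opening: 0.335
```

Run:
```python
from h import *
s=state(); print(s['eef_pos'],s["opening"],togo((582,-291,330),np.radians(90)))
```

```text
[550.96919608 -98.70684934 334.71237348] 0.33458853017090423 (array([-1.948e+01, -1.000e-02,  5.300e-01]), array([0.34, 0.14, 9.19]))
```

Emit:
arm_command:
  steps:
    - [-4, 0, 0, 0, 0, 2]
    - [-8, 0, 0, 0, 0, 4]
    - [-12, 0, 0, 0, 0, 7]
    - [-16, 0, 0, 0, 0, 9]
    - [-19.4, 0, 0, 0, 0, 9]
    - [-19.4, 0, 0, 0, 0, 9]
    - [-19.4, 0, 0, 0, 0, 9]
    - [-19.4, 0, 0, 0, 0, 9]

```text
t: 36.58
eef_pos: [580.9, -289.9, 329.0]
tcp_rot: [-3.14, -0.001, 1.574]
ft_force: [-0.7, 0.2, -3.8]
opening: 0.332
```

Run:
```python
from h import *
im,m=shot("wrist","w17"); hsv=cv2.cvtColor(im,cv2.COLOR_BGR2HSV)
s=state(); print(s['eef_pos'],s["opening"],s["ft_force"])
white=(hsv[...,1]<60)&(im.max(2)>120)
for r in rects(bx(white,(100,0,560,235)),28,m,1000): print(r)
P=[(377,-351,28),(667,-351,28),(377,-231,28),(377,-291,28)]
print(proj("wrist",P,m).round(0).tolist())
for row in (60,100,140): 
    x=np.where(white[row,150:500])[0]+150; print(row,x.min() if len(x) else None,x.max() if len(x) else None, plane("wrist",[(x.min(),row),(x.max(),row)],28,m).round(0).tolist() if len(x) else None)
cv2.imwrite("pics/w17c.png",im)
```

```text
[ 581.07545685 -289.30970283  329.36924769] 0.33583096687073244 [ 0.69386461  0.21134694 -3.29555124]
(array([253., 101.]), 1096, array([ 503.8, -349.5]), array([  5.6, 218.3]), 89.9)
(array([315.,  89.]), 19668, array([ 508.1, -291.6]), array([225.8, 103. ]), 0.0)
(array([506., 166.]), 1491, array([548.4, -74.9]), array([ 83.2, 131. ]), 9.0)
[[253.0, -16.0], [258.0, 275.0], [380.0, -16.0], [317.0, -19.0]]
60 250 380 [[455.0, -352.0], [455.0, -233.0]]
100 250 380 [[493.0, -351.0], [493.0, -233.0]]
140 250 470 [[530.0, -352.0], [526.0, -140.0]]
```

The tray's y extent, -352 to -233, confirms the centre line at -292. I lower.

Emit:
arm_command:
  steps:
    - [-0.2, 0, 2, 0, 0, 0]
    - [-0.2, 0, 4, 0, 0, 0]
    - [-0.2, 0, 5.5, 0, 0, 0]
    - [-0.2, 0, 6.3, 0, 0, 0]
    - [-0.2, 0, 6.6, 0, 0, 0]
    - [-0.2, 0, 6.6, 0, 0, 0]
    - [-0.2, 0, 6.6, 0, 0, 0]

```text
t: 37.22
eef_pos: [581.5, -291.8, 264.8]
tcp_rot: [3.141, 0.001, 1.575]
ft_force: [0.3, -0.8, -3.4]
opening: 0.333
```

Emit:
arm_command:
  steps:
    - [0, 0, 0.15, 0, 0, 0]
    - [0, 0, 0.3, 0, 0, 0]
    - [0, 0, 0.4, 0, 0, 0]
    - [0, 0, 0.4, 0, 0, 0]

```text
t: 37.55
eef_pos: [581.2, -292.1, 260.2]
tcp_rot: [3.141, 0.0, 1.574]
ft_force: [-0.0, -0.4, -4.1]
opening: 0.334
```

Emit:
arm_command:
  steps:
    - [0, 0, 0.05, 0, 0, 0]
    - [0, 0, 0.05, 0, 0, 0]
    - [0, 0, 0.05, 0, 0, 0]

```text
t: 37.8
eef_pos: [581.3, -292.2, 259.7]
tcp_rot: [3.141, 0.0, 1.574]
ft_force: [-0.2, 0.0, -3.1]
opening: 0.337
```

Emit:
arm_command:
  steps:
    - [0, 0, 0.05, 0, 0, 0]
    - [0, 0, 0.05, 0, 0, 0]
    - [0, 0, 0.05, 0, 0, 0]

```text
t: 38.05
eef_pos: [581.3, -292.1, 259.7]
tcp_rot: [3.141, 0.0, 1.574]
ft_force: [-2.5, 0.9, 5.7]
opening: 0.337
```

Contact. I ease back slightly, release, rise and return for module A.

Emit:
arm_command:
  steps:
    - [0, 0, -0.04, 0, 0, 0]
    - [0, 0, -0.04, 0, 0, 0]
    - [0, 0, -0.04, 0, 0, 0]
    - [0, 0, -0.04, 0, 0, 0]
    - [0, 0, -3, 0, 0, 0]
    - [0, 0, -7, 0, 0, 0]
    - [0, 0, -10, 0, 0, 0]
    - [0, 0, -10, 0, 0, 0]
  jaw: 6

```text
t: 38.72
eef_pos: [581.8, -292.4, 365.3]
tcp_rot: [3.134, 0.005, 1.574]
ft_force: [0.1, 0.2, 0.3]
opening: 0.628
```

Run:
```python
from h import *
s=state(); print(s['eef_pos'],s["opening"],togo((532,44.8,365),np.radians(99)))
cap("w18")
```

```text
[ 581.79235771 -292.37285539  365.33932021] 0.6283581165759208 (array([33.73, -4.87, -0.18]), array([ 0.42,  0.32, -8.81]))
[ 300  179   39   37 1179] [-14.7 -20.7] [16.2  9.1]
```

Emit:
arm_command:
  steps:
    - [4, -2, 0, 0, 0, -2]
    - [8, -4, 0, 0, 0, -4]
    - [12, -4.9, 0, 0, 0, -6]
    - [16, -4.9, 0, 0, 0, -8.8]
    - [20, -4.9, 0, 0, 0, -8.8]
    - [24, -4.9, 0, 0, 0, -8.8]
    - [28, -4.9, 0, 0, 0, -8.8]
    - [32, -4.9, 0, 0, 0, -8.8]
    - [33.7, -4.9, 0, 0, 0, -8.8]
    - [33.7, -4.9, 0, 0, 0, -8.8]
    - [33.7, -4.9, 0, 0, 0, -8.8]
    - [33.7, -4.9, 0, 0, 0, -8.8]

```text
t: 39.77
eef_pos: [531.2, 44.1, 358.4]
tcp_rot: [-3.14, 0.0, 1.727]
ft_force: [0.1, -0.5, 0.3]
opening: 0.628
```

Run:
```python
from h import *
s=state(); print(s['eef_pos'],s["opening"],togo((532,44.8,260.5),np.radians(99)))
cap("w19")
```

```text
[531.20666621  44.0911339  358.36920364] 0.627676527617374 (array([0.06, 0.1 , 9.79]), array([-0.06,  0.  , -0.03]))
[ 297  185   41   38 1462] [-15.9 -17.7] [15.7 12.3]
```

Emit:
arm_command:
  steps:
    - [0, 0, 3, 0, 0, 0]
    - [0, 0, 6, 0, 0, 0]
    - [0, 0, 8.5, 0, 0, 0]
    - [0, 0, 9.8, 0, 0, 0]
    - [0, 0, 9.8, 0, 0, 0]
    - [0, 0, 9.8, 0, 0, 0]

```text
t: 40.32
eef_pos: [531.4, 43.6, 260.7]
tcp_rot: [-3.14, -0.0, 1.726]
ft_force: [0.2, -0.6, 0.6]
opening: 0.631
```

Emit:
arm_command:
  steps:
    - [0, 0, 0, 0, 0, 0]
    - [0, 0, 0, 0, 0, 0]
    - [0, 0, 0, 0, 0, 0]
    - [0, 0, 0, 0, 0, 0]
    - [0, 0, 0, 0, 0, 0]
    - [0, 0, 0, 0, 0, 0]
    - [0, 0, 0, 0, 0, 0]
    - [0, 0, 0, 0, 0, 0]
  jaw: 2

```text
t: 40.98
eef_pos: [531.3, 44.6, 261.4]
tcp_rot: [3.141, 0.0, 1.728]
ft_force: [-0.4, -2.9, 5.8]
opening: 0.334
```

Emit:
arm_command:
  steps:
    - [0, 0, -1.5, 0, 0, 0]
    - [0, 0, -4, 0, 0, 0]
    - [0, 0, -8, 0, 0, 0]
    - [0, 0, -10.5, 0, 0, 0]
    - [0, 0, -10.5, 0, 0, 0]

```text
t: 41.4
eef_pos: [531.5, 44.9, 370.4]
tcp_rot: [3.135, 0.001, 1.728]
ft_force: [-0.6, -0.4, -3.3]
opening: 0.336
```

Run:
```python
from h import *
s=state(); print(s['eef_pos'],s["opening"],togo((465,-291.5,360),np.radians(90)))
```

```text
[531.54504195  44.87677246 370.4042096 ] 0.336111245712461 (array([-32.18, -11.84,   1.  ]), array([0.39, 0.04, 8.99]))
```

Emit:
arm_command:
  steps:
    - [-4, -3, 0, 0, 0, 2]
    - [-8, -6, 0, 0, 0, 4]
    - [-12, -8, 0, 0, 0, 6]
    - [-16, -10, 0, 0, 0, 8]
    - [-20, -11.8, 0, 0, 0, 9]
    - [-24, -11.8, 0, 0, 0, 9]
    - [-28, -11.8, 0, 0, 0, 9]
    - [-32.2, -11.8, 0, 0, 0, 9]
    - [-32.2, -11.8, 0, 0, 0, 9]
    - [-32.2, -11.8, 0, 0, 0, 9]
    - [-32.2, -11.8, 0, 0, 0, 9]

```text
t: 42.32
eef_pos: [464.5, -292.5, 364.4]
tcp_rot: [-3.14, -0.002, 1.569]
ft_force: [-0.4, 0.9, -3.5]
opening: 0.338
```

Emit:
arm_command:
  steps:
    - [0, 0, 3, 0, 0, 0]
    - [0, 0, 6, 0, 0, 0]
    - [0, 0, 8, 0, 0, 0]
    - [0, 0, 9.3, 0, 0, 0]
    - [0, 0, 9.3, 0, 0, 0]
    - [0, 0, 9.3, 0, 0, 0]

```text
t: 42.82
eef_pos: [465.0, -290.7, 272.5]
tcp_rot: [-3.14, -0.001, 1.572]
ft_force: [0.6, 0.1, -2.9]
opening: 0.335
```

Emit:
arm_command:
  steps:
    - [0, 0, 0.3, 0, 0, 0]
    - [0, 0, 0.6, 0, 0, 0]
    - [0, 0, 0.9, 0, 0, 0]
    - [0, 0, 1.1, 0, 0, 0]
    - [0, 0, 1.1, 0, 0, 0]
    - [0, 0, 1.1, 0, 0, 0]

```text
t: 43.32
eef_pos: [464.9, -291.8, 262.2]
tcp_rot: [3.142, 0.0, 1.57]
ft_force: [0.3, 0.1, -3.2]
opening: 0.337
```

Emit:
arm_command:
  steps:
    - [0, 0, 0.1, 0, 0, 0]
    - [0, 0, 0.13, 0, 0, 0]
    - [0, 0, 0.13, 0, 0, 0]

```text
t: 43.57
eef_pos: [464.9, -291.8, 260.8]
tcp_rot: [-3.142, 0.0, 1.57]
ft_force: [-1.2, 0.4, -2.6]
opening: 0.333
```

Emit:
arm_command:
  steps:
    - [0, 0, 0.05, 0, 0, 0]
    - [0, 0, 0.05, 0, 0, 0]

```text
t: 43.73
eef_pos: [465.0, -291.8, 260.5]
tcp_rot: [3.141, 0.0, 1.57]
ft_force: [0.0, 1.5, 1.5]
opening: 0.337
```

Contact at the expected height. I release and rise, then take a final look.

Emit:
arm_command:
  steps:
    - [0, 0, -0.02, 0, 0, 0]
    - [0, 0, -0.02, 0, 0, 0]
    - [0, 0, -0.02, 0, 0, 0]
    - [0, 0, -0.02, 0, 0, 0]
    - [0, 0, -3, 0, 0, 0]
    - [0, 0, -7, 0, 0, 0]
    - [0, 0, -11, 0, 0, 0]
    - [0, 0, -15, 0, 0, 0]
    - [0, 0, -16, 0, 0, 0]
    - [0, 0, -16, 0, 0, 0]
    - [0, 0, -16, 0, 0, 0]
  jaw: 6

```text
t: 44.65
eef_pos: [464.7, -291.6, 420.0]
tcp_rot: [3.141, 0.0, 1.57]
ft_force: [0.7, -0.3, -0.4]
opening: 0.627
```

Run:
```python
from h import *
s=state(); print(s['eef_pos'],s["opening"],s["ft_force"])
S,_=shot("scene","s20"); D,_=shot("side","d20"); W,_=shot("wrist","w20")
a=cv2.resize(S[170:335,160:400],(400,300)); b=cv2.resize(D[120:320,200:440],(400,300)); 
cv2.imwrite("pics/c20.png",np.vstack([np.hstack([a,b]),cv2.resize(W[60:260,160:560],(800,300))]))
```

```text
[ 464.67007289 -291.56701805  420.03032908] 0.6267027740640022 [ 0.72918329 -0.30990172 -0.35381778]
```

View pics/c20.png

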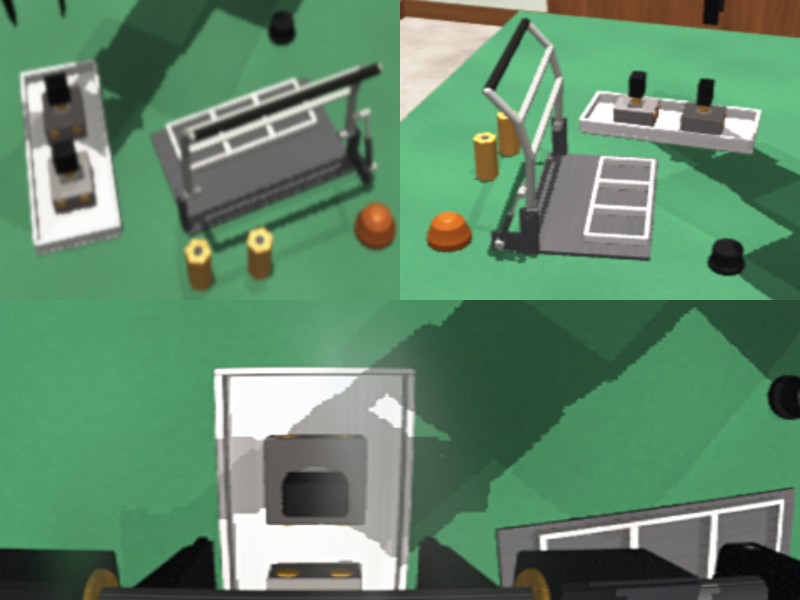

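Both modules stand upright in the tray with caps out (the stems are visible in the side view). The yoke is open, the bystanders have not moved, and the gripper is clear.

```bash
python3 -c "
from cell import *
print(job_done(), state()['t'])"
```

```text
the job is handed in; nothing more can be done
the job is handed in; nothing more can be done
```

The job is handed in: both modules stand upright in the tray with their caps out, and the yoke is open. No verdict was reported.

- **Modules:** Only two modules were on the bench. I set them in the outer bays at nest y = +72 and -72 mm.
- **Yoke shut:** I gripped the bar and swung it shut. The side view put it at about 1.8 rad before I went on.
- **Caps:** Each cap rose about 18.4 mm before the force reversed at its stop, at -16 and -19 N. A picture before opening showed both stems out, the yoke shut and the modules in their bays.
- **Yoke open:** I swung it back and released it. The bar ends matched the fully open prediction to within 1–2 pixels.
- **Tray:** I set the modules down at about (581, -292) and (465, -292) mm, with the tray centre at about (522, -291). I stopped each at the first contact.

The last pictures show the lens, standoffs and knob looking where they started, though I did not measure that, and the gripper clear of everything. The clock read about 45 s of 210 s.

No check failed. I judged the yoke angle, cap travel and module seating from pictures and arm readings, since there is no direct reading of those joints.

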